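# Clear timber offcuts from under a desk shelf

### The job

Clear the two timber offcuts off the mat under the little desk shelf and put both into the deep scrap bin, so that they lie inside it and the gripper is clear of them. Leave the rubber wheel on the desk and the roll of tape on the shelf where they are.

Things in the scene. Friction and masses are not known exactly. Their poses are not given: they have to be found in the camera images.
- offcut_long_center (a point): Centre, half-way up, of the long timber offcut: plain wooden batten end lying on the mat under the shelf, 110 long (x) x 36 wide (y) x 34 mm high (z, up), about 80 g. The last 40 mm at the +x end are cut down to 18 mm high. Sides parallel; x points in under the shelf, within 15 degrees of the shelf's x.
- offcut_short_center (a point): Centre, half-way up, of the short timber offcut: plain wooden block lying on the mat under the shelf, 75 long (x) x 44 wide (y) x 36 mm high (z, up), about 70 g. The last 20 mm at the +x end are cut down to 22 mm high. Sides parallel; x points in under the shelf, within 15 degrees of the shelf's x.
- riser: Fixed desk shelf: clear board 160 deep (x) x 400 wide (y), underside 200, top 210 mm above the desk, 18 mm square legs at x +-55, y +-185 mm; open front (x = -80 mm, facing the robot's right) and back. Origin on the desk below its centre; x points in from the front. The offcuts lie on its 3 mm mat near the front, 150 mm apart, mostly under the board: lean the tool 35 degrees, reaching in along x.
- bin: Deep grey open-topped scrap bin, fixed to the desk, 160 (x) x 200 (y) x 120 mm high (z, up), walls and floor 4 mm. Origin at the centre of its underside, on the desk. It stands on the right of the robot; next to it, nearer or farther, is a shallow white parts tray (28 mm high, not the bin).
- wheel_center (a point): Centre, half-way up, of a loose rubber-tyred wheel lying flat on the desk between the shelf and the bin, diameter 65 mm, 26 mm high with a 4 mm boss on top. Not to be moved.
- tape_center (a point): Centre, half-way up, of a loose roll of brown tape lying flat on top of the shelf board, outer diameter 100 mm, 45 mm high. Not to be moved.

How it is judged:
By the outcome, as a careful person would: the job done as asked, in the order asked, and still so for the second after the job is handed in, with the robot touching nothing.
It also fails if it takes over 53 s, if anything falls off the work surface, if the arm or the gripper's body presses on something with over 40 N, if the wrist force passes 120 N, or if a joint passes its speed limit or range.

### The arm

A 7-joint arm with a two-finger parallel gripper is mounted at the origin on the work surface. World frame = base frame: x ahead of the robot, y to its left, z up, the work surface at z = 0. Lengths are in m, angles in rad, forces in N, time in s.
With the tool pointing down it reaches from about 0.4 to 0.85 m from the base axis. Payload 4.5 kg.
Tool frame: the origin (TCP) lies midway between the tips of the shut fingers; the grasp point (between the pads) lies 19 mm behind it (r.hold_point_z is the distance from the TCP to the grasp point, in m); z points along the fingers, y is the direction in which the jaws open and shut (so a half turn about z gives the same grasp; the last joint's range is limited). The gripper opens to 88 mm and grips with 3 to 60 N. Pads are 18 mm wide; open, the fingers measure 123 mm over their backs; the gripper's body (75 mm by 187 mm) begins 45 mm behind the grasp point.
Start: joints at [1.192, 0.689, -0.195, 1.565, 0.157, 0.902, -0.215], TCP at [0.251, -0.573, 0.239] pointing down, gripper open.
Joint ranges: [-3.01, 3.01], [-0.46, 2.08], [-1.47, 1.51], [0.13, 2.56], [-1, 4.14], [0.04, 2.09], [-2.66, 2.66]. Speed limits (rad/s): [2.57, 2.57, 3.14, 3.14, 3.14, 3.14, 3.14].

### API

Orientations are given as a unit quaternion [x, y, z, w].
In Python, from plant import r gives the robot as it stands. The module is installed in compiled form; this text tells all that it offers.
- The arm moves only by the tool move_arm, never from a script. Its arguments are lists of equal length, an entry for each row: "turn": the turn, a rotation vector about the tool's x, y, z in units of 2 pi rad (1.0 is 2 pi rad), a list of three; "dp": the shift along the tool's x, y, z in units of 2.5 cm (1.0 is 2.5 cm), a list of three; "jaw": the closure, from -1 (fully open) to 1 (shut), so that 0 is half open. In form: {"turn": [[wx, wy, wz], ...], "dp": [[x, y, z], ...], "jaw": [jaw, ...]}. A call has 1 to 10 rows; each row shifts and turns the commanded pose from where the row before left it, along the tool's axes as they then stand; what a row does not reach is not made up. A row lasts 1/12 s, in which the tool goes at most 41.7 mm and 7.16 degrees, less where a joint would pass 70% of its speed; a pose out of reach is approached as far as the arm can. A call with a number of a shift or a turn outside -1 to 1 is refused whole. A call with a gripper value outside its range is refused whole. The fingers move at their own pace and stop on an object; "newtons" is the grip in N (left out, the last holds). Time passes only in rows, so rows that do not move let the fingers close. It gives the time, the measured TCP pose, the force and the opening at its end, in the units of the state.
- r.get_state(): the state, without advancing time (a new reading comes with each control period).
- r.snapshot(name): name is "scene" or "top" or "wrist"; returns a dict with "frame" (400x640x3 uint8, blue, green, red), "mtx" (3x3 intrinsics, pixels), "origin" and "orientation" of the camera in the world; the wrist camera has in their place "tool_from_camera" (4x4, takes a point from camera to tool coordinates, whose origin is the TCP and whose axes are the flange's). Camera axes: x right, y up, looking along -z (the intrinsics and any distortion apply to the point x, -y, -z); pixel columns grow to the right and rows downward; lengths in m; the calibration is good to about 2 mm. The wrist camera is an equidistant fisheye: a pixel r from the principal point sees the ray r / f radians off the axis. A picture is of the moment at which its call begins: read the wrist's pose just before it. There is no depth.
- r.finish_job(): hands the job in, once; it reports no verdict.
The state is a dict: "clock": time; "q": joint angles; "qd": joint speeds; "joint_torque": joint torques, N m; "tool_pos": TCP position; "eef_rot": TCP orientation; "contact_force": force on the tool from outside, world axes, zero at the start; "moment": the same for the moment, N m; "opening": opening from 0.0 (shut) to 1.0 (fully open).
Only numpy, scipy, OpenCV 4.12 (cv2) and the standard library are available. Lean on these libraries where they do the work, as an engineer would, in place of code of your own. Each camera call takes 0.05 s, during which the arm holds its last target.

## Working session

There is one attempt and no reset: what is moved stays moved. The work goes in short steps, Python scripts to look and compute and a tool call to move; the robot and the scene stay as the last step left them, time stands still between calls to the robot, and variables do not carry over. Pictures are saved under pics/ and viewed, and the job is handed in when it is done.

Besides the shell and the picture viewer there is one more tool, called after "Emit:" as name(argument=value, ...) on one line, values as JSON. move_arm: Moves the arm, as the interface text tells. Shifts and turns lie within -1 to 1; 1 stands for 2.5 cm of shift or 2 pi rad of turn. Its arguments: {"type":"object","properties":{"turn":{"type":"array","items":{"type":"array","items":{"type":"number","minimum":-1,"maximum":1}}},"dp":{"type":"array","items":{"type":"array","items":{"type":"number","minimum":-1,"maximum":1}}},"jaw":{"type":"array","items":{"type":"number"}},"newtons":{"type":"number"}},"required":["turn","dp","jaw"]}

```bash
mkdir -p pics; ls
python3 - <<'E'
from plant import r
import cv2,numpy as np
s=r.get_state()
for k,v in s.items(): print(k,np.round(v,4))
print(r.hold_point_z)
for n in ["scene","top","wrist"]:
    d=r.snapshot(n); cv2.imwrite(f"pics/{n}0.png",d["frame"])
    import pickle; pickle.dump(d,open(f"pics/{n}0.pkl","wb"))
    for k,v in d.items():
        if k!="frame": print(n,k,np.round(v,4).tolist())
E
```

```text
pics
clock 0.0
q [ 1.1918  0.69   -0.1945  1.5663  0.1573  0.9025 -0.2151]
qd [-0.0012 -0.0013 -0.0002 -0.0016 -0.0001  0.0008 -0.0004]
joint_torque [ 1.00000e-04 -5.27562e+01 -1.26680e+00 -1.53434e+01 -5.25000e-02
  6.40000e-03  2.00000e-04]
tool_pos [ 0.2504 -0.5719  0.2379]
eef_rot [ 9.788e-01  2.050e-01 -3.000e-04 -9.000e-04]
contact_force [0.3739 0.8645 0.0027]
moment [ 0.0129 -0.0346 -0.0199]
opening 1.002
0.0187
scene mtx [[430.8632, 0.0, 312.6796], [0.0, 430.8632, 197.0009], [0.0, 0.0, 1.0]]
scene origin [0.4674, -0.5129, 0.9843]
scene orientation [0.2521, -0.0203, -0.0779, 0.9643]
top mtx [[451.0683, 0.0, 316.7432], [0.0, 451.0683, 201.7795], [0.0, 0.0, 1.0]]
top origin [0.4764, -0.064, 1.3136]
top orientation [-0.0258, 0.0088, 0.717, -0.6966]
wrist mtx [[309.7069, 0.0, 323.4574], [0.0, 309.7069, 201.4681], [0.0, 0.0, 1.0]]
wrist tool_from_camera [[0.0012, 0.9541, 0.2995, 0.0779], [1.0, -0.0012, -0.0004, 0.0009], [-0.0001, 0.2995, -0.9541, -0.1459], [0.0, 0.0, 0.0, 1.0]]
```

View pics/scene0.png

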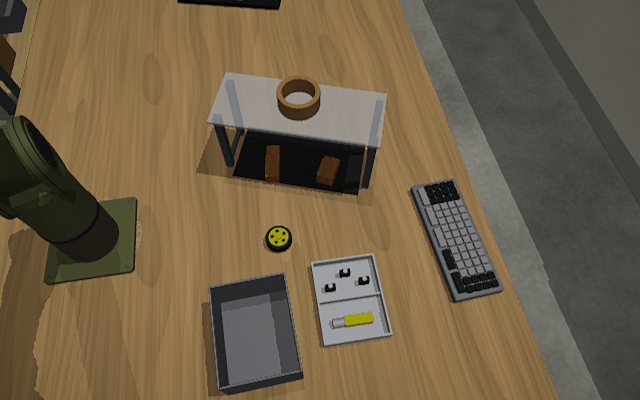

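View pics/top0.png

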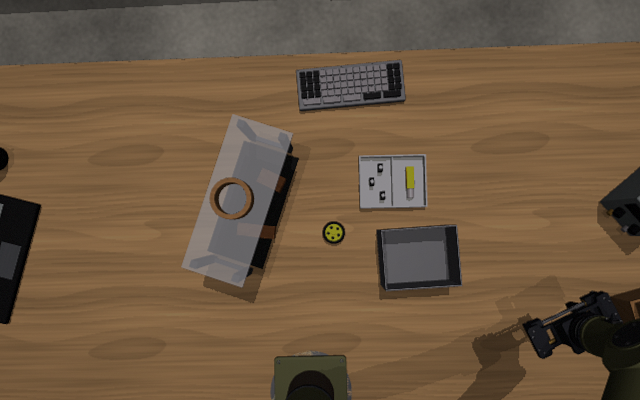

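View pics/wrist0.png

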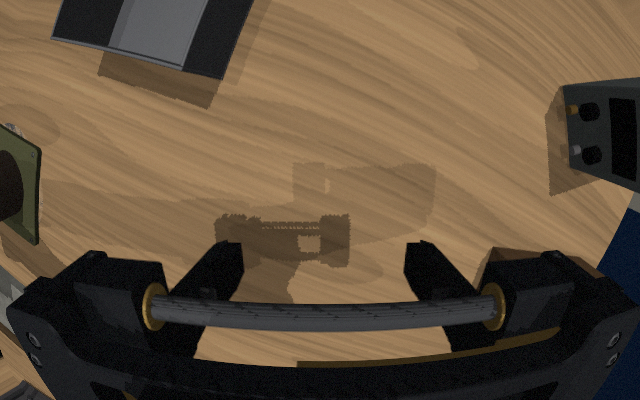

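```bash
cat > h.py <<'E'
import numpy as np,cv2,pickle
from scipy.spatial.transform import Rotation as R
def ld(n): return pickle.load(open(f"pics/{n}.pkl","rb"))
def cam(d,s=None):
    if "origin" in d: return R.from_quat(d["orientation"]).as_matrix(),np.array(d["origin"])
    T=np.array(d["tool_from_camera"]); Rt=R.from_quat(s["eef_rot"]).as_matrix()
    return Rt@T[:3,:3], Rt@T[:3,3]+np.array(s["tool_pos"])
def proj(d,P,s=None):
    Rc,o=cam(d,s); p=(np.atleast_2d(P)-o)@Rc; p=p*[1,-1,-1]; K=np.array(d["mtx"])
    if "origin" in d: q=p[:,:2]/p[:,2:]
    else:
        rr=np.linalg.norm(p[:,:2],axis=1); th=np.arctan2(rr,p[:,2]); q=p[:,:2]/np.maximum(rr,1e-9)[:,None]*th[:,None]
    return q*[K[0,0],K[1,1]]+K[:2,2]
def ray(d,uv,s=None):
    Rc,o=cam(d,s); K=np.array(d["mtx"]); q=(np.atleast_2d(uv)-K[:2,2])/[K[0,0],K[1,1]]
    if "origin" in d: v=np.c_[q,np.ones(len(q))]
    else:
        th=np.linalg.norm(q,axis=1); v=np.c_[q/np.maximum(th,1e-9)[:,None]*np.sin(th)[:,None],np.cos(th)]
    v=v*[1,-1,-1]; v=v@Rc.T; return o,v/np.linalg.norm(v,axis=1)[:,None]
def onz(d,uv,z,s=None):
    o,v=ray(d,uv,s); return o+v*((z-o[2])/v[:,2])[:,None]
def crop(d,name,x0,y0,w,h,k):
    f=d["frame"][y0:y0+h,x0:x0+w]; f=cv2.resize(f,None,fx=k,fy=k,interpolation=cv2.INTER_CUBIC)
    for i in range(0,w,20): cv2.putText(f,str(x0+i),(i*k,8),0,.3,(0,255,255),1); cv2.line(f,(i*k,8),(i*k,14),(0,255,255),1)
    for i in range(0,h,20): cv2.putText(f,str(y0+i),(0,i*k+4),0,.3,(0,255,255),1)
    cv2.imwrite(f"pics/{name}.png",f)
E
python3 - <<'E'
from h import *
crop(ld("scene0"),"c1",190,60,210,140,4 if 0 else 3)
crop(ld("top0"),"c2",175,105,140,195,3)
crop(ld("scene0"),"c3",200,210,200,190,3)
crop(ld("top0"),"c4",310,140,160,160,3)
E
```

```text
(no output)
```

View pics/c1.png

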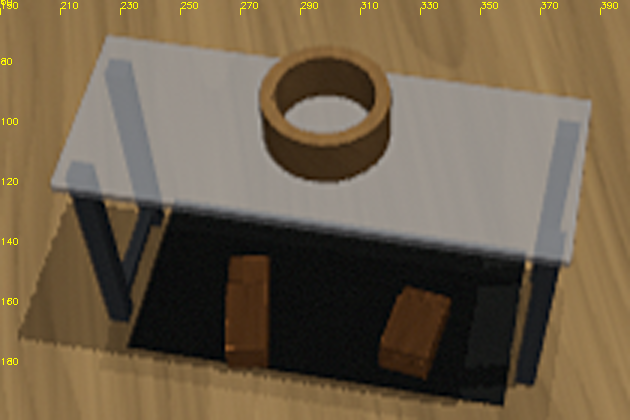

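View pics/c2.png

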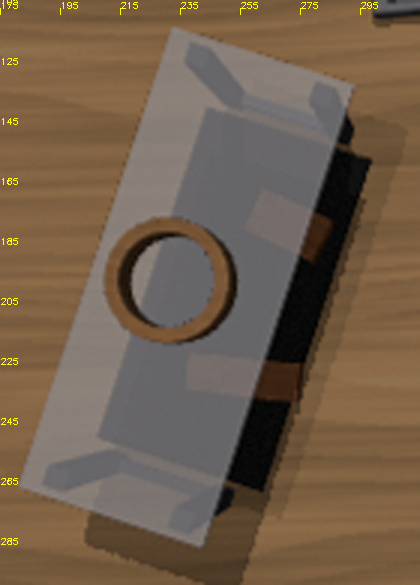

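View pics/c3.png

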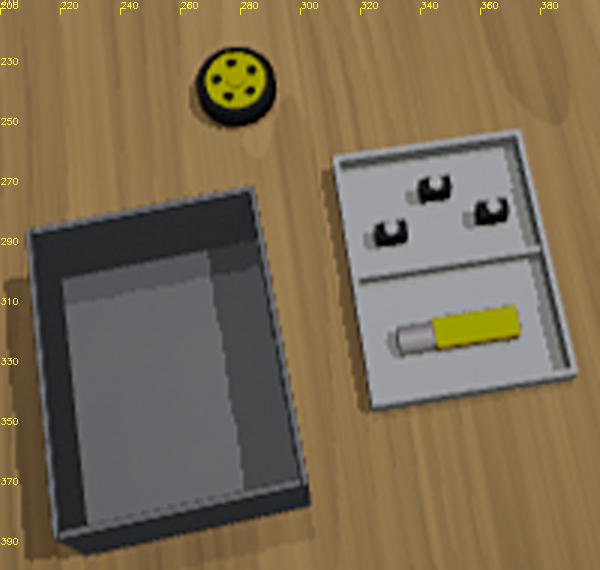

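View pics/c4.png

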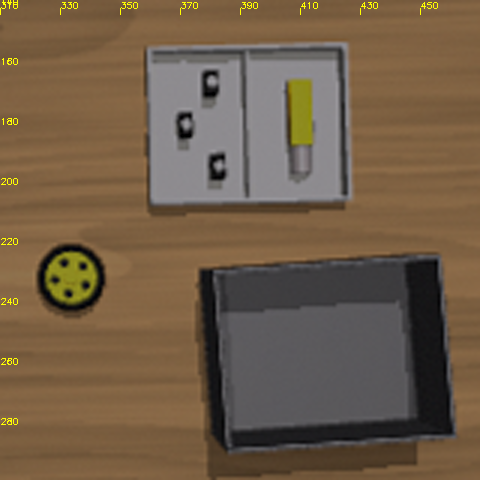

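Run:
```python
from h import *
d=ld("scene0"); d["frame"]=np.clip(d["frame"].astype(float)*1.6,0,255).astype(np.uint8)
crop(d,"c5",255,135,95,55,8)
d=ld("top0"); d["frame"]=np.clip(d["frame"].astype(float)*1.3,0,255).astype(np.uint8)
crop(d,"c6",230,160,60,85,7)
```

```text
(no output)
```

View pics/c5.png

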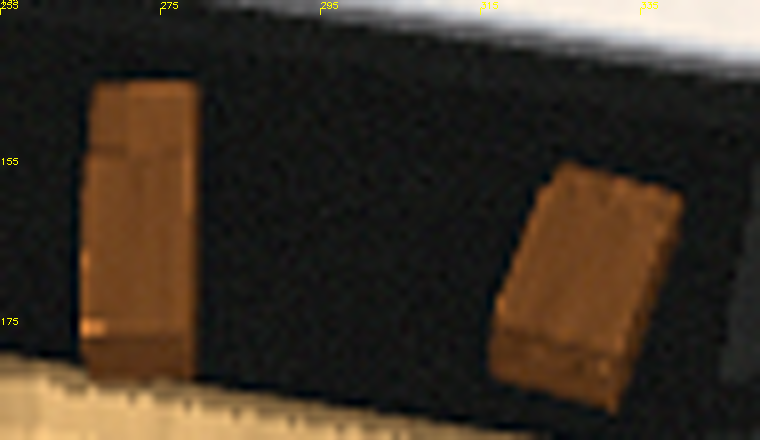

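View pics/c6.png

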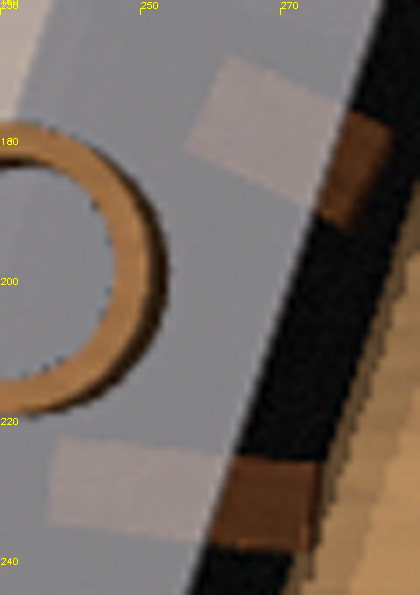

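```bash
cat > fit.py <<'E'
from h import *
from scipy.optimize import least_squares
S=ld("scene0");T=ld("top0")
def fit(name,obs,x0,sig=None):
    # obs list (cam, local xyz, uv)
    def res(p):
        c,s=np.cos(p[2]),np.sin(p[2]); out=[]
        for d,l,uv in obs:
            P=[p[0]+c*l[0]-s*l[1],p[1]+s*l[0]+c*l[1],l[2]]
            out+=list(proj(d,P)[0]-uv)
        return np.array(out)
    f=least_squares(res,x0,loss="soft_l1"); print(name,np.round(f.x[:2],4),"yaw deg",np.round(np.degrees(f.x[2]),2)); print(np.round(f.fun.reshape(-1,2),1).tolist()); return f.x
c1=lambda x,y:np.array([190+x/3,60+y/3]);c2=lambda x,y:np.array([175+x/3,105+y/3])
c3=lambda x,y:np.array([200+x/3,210+y/3]);c4=lambda x,y:np.array([310+x/3,140+y/3])
c5=lambda x,y:np.array([255+x/8,135+y/8]);c6=lambda x,y:np.array([230+x/7,160+y/7])
if __name__=="__main__":
    print("board approx", np.round(onz(T,[c2(172,27),c2(354,86),c2(204,548),c2(20,487)],.21)[:,:2],3).tolist())
    z=.21
    # front right (facing in +x: y+ is left)
    sh=fit("shelf",[(T,(.08,-.2,z),c2(172,27)),(T,(-.08,-.2,z),c2(354,86)),(T,(-.08,.2,z),c2(204,548)),(T,(.08,.2,z),c2(20,487)),
      (S,(.08,.2,z),c1(107,37)),(S,(.08,-.2,z),c1(590,101)),(S,(-.08,-.2,z),c1(570,258)),(S,(-.08,.2,z),c1(53,184))],[.5,.2,1.3])
    z=.12
    b=fit("bin",[(S,(.08,.1,z),c3(30,231)),(S,(.08,-.1,z),c3(252,188)),(S,(-.08,-.1,z),c3(310,490)),(S,(-.08,.1,z),c3(57,540)),
      (T,(-.08,.1,z),c4(214,269)),(T,(-.08,-.1,z),c4(440,255)),(T,(.08,-.1,z),c4(455,434)),(T,(.08,.1,z),c4(230,450))][4:],[.3,-.3,3.1])
    b=fit("bin2",[(S,(-.1,.08,z),c3(30,231)),(S,(.1,.08,z),c3(252,188)),(S,(.1,-.08,z),c3(310,490)),(S,(-.1,-.08,z),c3(57,540)),
      ],[.3,-.3,-1.5])
    m=.003
    L=fit("long",[(S,(-.055,.018,m),c5(91,380)),(S,(-.055,-.018,m),c5(194,380)),(S,(-.055,.018,m+.034),c5(82,333)),(S,(-.055,-.018,m+.034),c5(191,332)),
      (S,(.055,.018,m+.018),c5(92,86)),(S,(.055,-.018,m+.018),c5(197,83)),(S,(.015,.018,m+.034),c5(86,150)),
      (T,(-.055,-.018,m),c6(322,460)),(T,(-.055,.018,m),c6(308,550)),(T,(.055,-.018,m+.018),c6(57,437)),(T,(.055,.018,m+.018),c6(47,525))],[sh[0],sh[1],sh[2]])
    H=fit("short",[(S,(-.0375,.022,m),c5(491,373)),(S,(-.0375,-.022,m),c5(612,411)),(S,(-.0375,.022,m+.036),c5(497,325)),(S,(-.0375,-.022,m+.036),c5(626,352)),
      (S,(.0375,.022,m+.022),c5(563,163)),(S,(.0375,-.022,m+.022),c5(683,195)),
      (T,(-.0375,-.022,m),c6(392,133)),(T,(-.0375,.022,m),c6(345,230)),(T,(.0375,-.022,m+.022),c6(228,53)),(T,(.0375,.022,m+.022),c6(186,148))],[sh[0],sh[1],sh[2]])
    for n,o in (("L",L),("H",H)):
        d=o[:2]-sh[:2]; c,s=np.cos(sh[2]),np.sin(sh[2]); print(n,"in shelf",c*d[0]+s*d[1],-s*d[0]+c*d[1],np.degrees(o[2]-sh[2]))
    print("wheel",onz(T,[c4(71,278)],.028),onz(S,[c3(236,82)],.028))
    print("tape",onz(T,[c2(170,280)],.255))
E
python3 fit.py
```

```text
board approx [[0.755, 0.165], [0.701, 0.016], [0.327, 0.147], [0.38, 0.297]]
shelf [0.5418 0.1573] yaw deg 70.58
[[-0.4, -0.7], [0.1, -1.1], [-0.4, 0.0], [-0.8, 0.0], [-1.0, -0.4], [0.4, -0.0], [0.2, 1.6], [-2.3, 1.0]]
bin [ 0.3864 -0.1339] yaw deg 174.55
[[14.1, -0.3], [-137.1, -0.7], [-146.1, 0.5], [5.2, 0.5]]
bin2 [ 0.3852 -0.3125] yaw deg -6.33
[[-3.5, 6.3], [20.3, 15.8], [4.4, -1.7], [-18.5, -12.5]]
long [0.4646 0.1441] yaw deg 82.59
[[-0.4, 0.8], [0.3, 0.5], [-0.5, -0.1], [-0.2, -0.3], [-0.3, -0.1], [-0.3, -0.0], [-0.4, 0.6], [-0.1, -0.2], [0.6, -0.7], [-0.9, -0.8], [-0.8, -0.8]]
short [0.6087 0.0972] yaw deg 62.9
[[-0.2, 0.6], [0.5, 0.2], [-0.9, -0.6], [-0.7, 0.5], [-0.7, 0.0], [-0.1, 0.2], [0.3, -0.3], [0.5, -0.6], [-0.4, -0.7], [-1.1, -0.6]]
L in shelf -0.038134597365423045 0.06838228532477719 12.008077378662206
H in shelf -0.03450272972813109 -0.08303426465637335 -7.675140657897532
wheel [[ 0.45049315 -0.07956926  0.028     ]] [[ 0.45420485 -0.08025206  0.028     ]]
tape [[0.5426575  0.16145082 0.255     ]]
```

Run:
```python
from fit import *
z=.12
b=fit("bin",[(S,(-.08,.1,z),c3(57,540)),(S,(.08,.1,z),c3(30,231)),(S,(.08,-.1,z),c3(252,188)),(S,(-.08,-.1,z),c3(310,490)),
      (T,(.08,.1,z),c4(214,269)),(T,(.08,-.1,z),c4(440,255)),(T,(-.08,-.1,z),c4(455,434)),(T,(-.08,.1,z),c4(230,450))][4:],[.3,-.3,0])
print(onz(S,[c3(57,540),c3(30,231),c3(252,188),c3(310,490)],.12))
```

```text
bin [ 0.3819 -0.3063] yaw deg 2.46
[[-0.4, -0.3], [0.5, -1.0], [0.8, 0.6], [-1.0, 0.5]]
[[ 0.30980032 -0.4079584   0.12      ]
 [ 0.30228334 -0.20983885  0.12      ]
 [ 0.45663232 -0.20373318  0.12      ]
 [ 0.4671037  -0.40459259  0.12      ]]
```

Run:
```python
from h import *
import itertools
q=[1.1918,0.69,-0.1945,1.5663,0.1573,0.9025,-0.2151]
Rm=R.from_quat([ 9.788e-01,2.050e-01,-3.000e-04,-9.000e-04]).as_matrix()
for s in itertools.product([1,-1],repeat=3):
    for s4,s6 in ((1,1),):
        M=R.from_euler('z',-q[0])*R.from_euler('y',q[1])*R.from_euler('z',s[0]*q[2])*R.from_euler('y',s4*q[3])*R.from_euler('z',s[1]*q[4])*R.from_euler('y',s6*q[5])*R.from_euler('z',s[2]*q[6])
        C=M.as_matrix().T@Rm
        print(s,np.round(M.as_matrix()[:,2],3),np.round(C,3).tolist())
```

```text
(1, 1, 1) [-0.     0.002 -1.   ] [[0.068, -0.998, 0.0], [0.998, 0.068, -0.0], [0.0, 0.0, 1.0]]
(1, 1, -1) [-0.     0.002 -1.   ] [[0.478, -0.879, -0.0], [0.879, 0.478, -0.0], [0.0, 0.0, 1.0]]
(1, -1, 1) [-0.238 -0.053 -0.97 ] [[-0.119, -0.99, -0.075], [0.964, -0.133, 0.232], [-0.239, -0.045, 0.97]]
(1, -1, -1) [-0.238 -0.053 -0.97 ] [[0.294, -0.955, 0.028], [0.925, 0.292, 0.242], [-0.239, -0.045, 0.97]]
(-1, 1, 1) [ 0.21   0.125 -0.97 ] [[-0.229, -0.973, 0.029], [0.943, -0.229, -0.242], [0.242, -0.028, 0.97]]
(-1, 1, -1) [ 0.21   0.125 -0.97 ] [[0.185, -0.98, -0.075], [0.952, 0.198, -0.232], [0.242, -0.028, 0.97]]
(-1, -1, 1) [-0.001  0.002 -1.   ] [[-0.417, -0.909, 0.0], [0.909, -0.417, -0.0], [0.0, 0.0, 1.0]]
(-1, -1, -1) [-0.001  0.002 -1.   ] [[0.0, -1.0, 0.0], [1.0, 0.0, -0.0], [0.0, 0.0, 1.0]]
```

Emit:
move_arm(turn=[[0, 0, 0], [0, 0, 0], [0, 0, 0], [0, 0, 0], [0, 0, 0], [0, 0, 0], [0, 0, 0], [0, 0, 0], [0, 0, 0], [0, 0, 0]], dp=[[0.5, -0.35, -0.3], [0.9, -0.6, -0.3], [0.9, -0.6, -0.3], [0.9, -0.6, -0.3], [0.9, -0.6, -0.3], [0.9, -0.6, -0.3], [0.9, -0.6, -0.3], [0.9, -0.6, -0.3], [0.9, -0.6, -0.3], [0.5, -0.35, -0.3]], jaw=[-1, -1, -1, -1, -1, -1, -1, -1, -1, -1])

```text
clock: 0.98
tool_pos: [0.3858, -0.3597, 0.3147]
eef_rot: [0.978, 0.207, 0.001, -0.001]
contact_force: [0.5, 0.3, -0.3]
opening: 1.0
```

```bash
cat > log.py <<'E'
from h import *
import json
from plant import r
s=r.get_state()
json.dump({k:np.array(v).tolist() for k,v in s.items()},open(f"pics/st_{s['clock']:.2f}.json","w"))
print("t",round(s["clock"],2),"q",np.round(s["q"],3),"p",np.round(s["tool_pos"],4),"rot",np.round(s["eef_rot"],4),"F",np.round(s["contact_force"],1),"op",round(float(s["opening"]),3))
E
python3 log.py
```

```text
t 0.98 q [ 0.801  0.469 -0.211  1.755  0.116  0.929 -0.611] p [ 0.3858 -0.3597  0.3147] rot [ 9.782e-01  2.074e-01  9.000e-04 -7.000e-04] F [ 0.5  0.3 -0.3] op 1.0
```

```bash
cat > kin.py <<'E'
from h import *
import glob,json
def chain(q):
    out=[];M=np.eye(3)
    for i in range(7):
        M=M@(R.from_euler('z',-q[i]) if i%2==0 else R.from_euler('y',q[i])).as_matrix(); out.append(M)
    return out
C=R.from_euler('z',np.pi/2).as_matrix()
def fitlen():
    A=[];b=[]
    sts=[json.load(open(f)) for f in sorted(glob.glob("pics/st_*.json"))]
    sts.append(dict(q=[1.1918,0.69,-0.1945,1.5663,0.1573,0.9025,-0.2151],tool_pos=[0.2504,-0.5719,0.2379]))
    for s in sts:
        Ms=chain(s["q"]); A.append(np.c_[[0,0,1],Ms[1][:,2],Ms[3][:,2],Ms[6][:,2]]);b.append(s["tool_pos"])
    A=np.vstack(A);b=np.hstack(b); l=np.linalg.lstsq(A,b,rcond=None)[0]; return l,A@l-b,sts
if __name__=="__main__":
    l,e,s=fitlen(); print(l,np.round(e*1000,1),np.linalg.norm(e))
    for x in s:
        if "eef_rot" in x: print(R.from_matrix((chain(x["q"])[-1]@C).T@R.from_quat(x["eef_rot"]).as_matrix()).as_rotvec())
E
python3 kin.py
```

```text
[-3.30346198  0.73311421  0.22022098 -3.10430545] [-8.4 25.5  8.4 26.3 -6.3 -8.4] 0.039965892844480606
[-1.01053465e-16 -3.98370399e-16 -3.13733090e-17]
```

```bash
cat > ik.py <<'E'
from kin import *
from scipy.optimize import least_squares
lo=np.array([-3.01,-.46,-1.47,.13,-1,.04,-2.66]);hi=np.array([3.01,2.08,1.51,2.56,4.14,2.09,2.66])
def toolR(az,lean,flip):
    a=np.radians(az);t=np.radians(lean); z=np.array([np.sin(t)*np.cos(a),np.sin(t)*np.sin(a),-np.cos(t)])
    y=np.array([-np.sin(a),np.cos(a),0])*(1 if flip else -1)   # flip: x inward/up ; else ?
    x=np.cross(y,z); return np.c_[x,y,z]
def fk(q,l):
    Ms=chain(q); return l[0]*np.array([0,0,1])+l[1]*Ms[1][:,2]+l[2]*Ms[3][:,2]+l[3]*Ms[6][:,2],Ms[6]@C
def ik(p,Rt,l,n=40,seed=0,q0=None):
    rng=np.random.default_rng(seed);best=None;sol=[]
    def f(q):
        P,M=fk(q,l); return np.r_[(P-p)*10,R.from_matrix(M.T@Rt).as_rotvec()]
    for i in range(n):
        s=least_squares(f,np.clip((q0 if q0 is not None else rng.uniform(lo,hi))+rng.normal(0,.1,7),lo+.01,hi-.01),bounds=(lo,hi))
        if s.cost<1e-8: sol.append(s.x)
    return np.array(sol)
if __name__=="__main__":
    l=[.36,.44,.44,.2]
    for nm,c,yaw,bx in (("L",[.4646,.1441],82.6,-.015),("H",[.6087,.0972],62.9,-.01)):
        a=np.radians(yaw); g=np.array([c[0]+bx*np.cos(a),c[1]+bx*np.sin(a),.02])
        for flip in (0,1):
            Rt=toolR(yaw,35,flip); p=g+Rt[:,2]*.0187
            s=ik(p,Rt,l); print(nm,flip,"x axis",np.round(Rt[:,0],2),len(s)); 
            if len(s): 
                m=np.min(np.minimum(s-lo,hi-s),axis=1); print(np.round(s[np.argsort(-m)[:4]],2),np.sort(m)[::-1][:4])
E
python3 ik.py
```

```text
L 0 x axis [0.11 0.81 0.57] 29
[[ 0.83  1.51 -1.03  1.96  1.38  0.48 -1.02]
 [ 0.81  1.48 -1.01  1.96  1.34  0.45 -1.01]
 [-1.1   1.87  1.28  1.96  3.89  1.87  0.77]
 [ 0.66  1.29 -0.82  1.96  0.87  0.23 -0.68]] [0.4380039  0.40931538 0.20900272 0.19047313]
L 1 x axis [-0.11 -0.81 -0.57] 22
[[ 0.73  1.37 -0.9   1.96  1.14  0.32  2.25]
 [ 0.71  1.34 -0.87  1.96  1.06  0.28  2.31]
 [ 0.69  1.32 -0.85  1.96  0.99  0.26  2.37]
 [ 0.67  1.3  -0.83  1.96  0.93  0.24  2.41]] [0.27772044 0.24485902 0.22027996 0.20493395]
H 0 x axis [0.37 0.73 0.57] 32
[[ 0.78  1.55 -1.1   1.68  1.37  0.51 -1.2 ]
 [ 0.82  1.64 -1.18  1.68  1.47  0.6  -1.22]
 [ 0.63  1.33 -0.84  1.68  0.83  0.27 -0.88]
 [ 0.61  1.31 -0.8   1.68  0.71  0.25 -0.79]] [0.3688023  0.28662139 0.2323248  0.20933373]
H 1 x axis [-0.37 -0.73 -0.57] 26
[[ 0.68  1.39 -0.92  1.68  1.04  0.33  2.11]
 [ 0.68  1.39 -0.91  1.68  1.03  0.33  2.12]
 [ 0.66  1.36 -0.88  1.68  0.95  0.3   2.17]
 [ 0.64  1.34 -0.85  1.68  0.86  0.28  2.24]] [0.2940671  0.29013357 0.26339601 0.23793734]
```

Emit:
move_arm(turn=[[0.005, 0, -0.017], [0.005, 0, -0.017], [0.005, 0, -0.017], [0.005, 0, -0.017], [0.005, 0, -0.017], [0.005, 0, -0.017], [0.005, 0, -0.017], [0.005, 0, -0.017], [0.005, 0, -0.017], [0.005, 0, -0.017]], dp=[[0, 0, 0], [0, 0, 0], [0, 0, 0], [0, 0, 0], [0, 0, 0], [0, 0, 0], [0, 0, 0], [0, 0, 0], [0, 0, 0], [0, 0, 0]], jaw=[-1, -1, -1, -1, -1, -1, -1, -1, -1, -1])

```text
clock: 1.82
tool_pos: [0.3835, -0.3634, 0.3142]
eef_rot: [0.725, 0.672, -0.031, -0.147]
contact_force: [0.1, 0.8, -0.4]
opening: 0.996
```

```bash
python3 log.py; python3 kin.py
```

```text
t 1.82 q [ 0.93   0.656 -0.494  1.481  0.258  1.381  0.317] p [ 0.3835 -0.3634  0.3142] rot [ 0.725   0.6723 -0.0307 -0.1465] F [ 0.1  0.8 -0.4] op 0.996
[0.17069296 0.70872432 0.24259095 0.33076988] [  4.5  30.3  12.4  -4.5  -3.8 -10.3  28.   -0.5  -2. ] 0.044957351418610535
[-1.01053465e-16 -3.98370399e-16 -3.13733090e-17]
[ 3.13178614e-16 -3.56910767e-16  3.09898459e-16]
```

```bash
cat > kin2.py <<'E'
from kin import *
import itertools
def cols(q):
    M=chain(q); return dict(h=np.array([0,0,1.]),L1=M[1][:,2],L2=M[3][:,2],L3=M[6][:,2],x0=M[0][:,0],y0=M[0][:,1],x2=M[2][:,0],y2=M[2][:,1],x4=M[4][:,0],y4=M[4][:,1],x5=M[5][:,0],y5=M[5][:,1],x6=M[6][:,0],y6=M[6][:,1],x1=M[1][:,0],x3=M[3][:,0])
def tryfit(names,sts,reg=1e-3):
    A=[];b=[]
    for s in sts:
        c=cols(s["q"]);A.append(np.c_[tuple(c[n] for n in names)]);b.append(s["tool_pos"])
    A=np.vstack(A);b=np.hstack(b);k=len(names)
    l=np.linalg.lstsq(np.r_[A,reg*np.eye(k)],np.r_[b,np.zeros(k)],rcond=None)[0]
    return l,np.linalg.norm(A@l-b)/np.sqrt(len(b))
if __name__=="__main__":
    _,_,sts=fitlen()
    base=["h","L1","L2","L3"]; ex=["x0","y0","x1","x2","y2","x3","x4","y4","x5","y5","x6","y6"]
    out=[]
    for k in (0,1,2):
        for c in itertools.combinations(ex,k):
            l,e=tryfit(base+list(c),sts); out.append((e,c,l))
    out.sort(key=lambda t:t[0]+.0003*len(t[1]))
    for e,c,l in out[:14]: print(round(e*1000,2),c,np.round(l,3))
E
python3 kin2.py
```

```text
0.02 ('y0', 'y2') [ 0.347  0.563  0.345  0.326 -0.019 -0.027]
0.23 ('y2', 'x5') [ 0.368  0.564  0.349  0.343 -0.046  0.007]
0.29 ('y2', 'y4') [ 0.364  0.56   0.341  0.342 -0.021 -0.024]
0.29 ('y2', 'y5') [ 0.364  0.56   0.341  0.342 -0.021 -0.024]
0.37 ('y0', 'x5') [ 0.316  0.563  0.339  0.301 -0.047 -0.01 ]
0.4 ('x2', 'y4') [ 0.358  0.559  0.329  0.341  0.01  -0.045]
0.4 ('x2', 'y5') [ 0.358  0.559  0.329  0.341  0.01  -0.045]
0.74 ('y4',) [ 0.359  0.56   0.338  0.343 -0.045]
0.74 ('y5',) [ 0.359  0.56   0.338  0.343 -0.045]
0.46 ('y4', 'x6') [ 0.354  0.562  0.334  0.342 -0.044 -0.003]
0.46 ('y5', 'x6') [ 0.354  0.562  0.334  0.342 -0.044 -0.003]
0.48 ('x2', 'y2') [ 0.37   0.561  0.355  0.344 -0.011 -0.046]
0.53 ('y4', 'x5') [ 0.36   0.557  0.335  0.343 -0.046 -0.004]
0.53 ('x5', 'y5') [ 0.36   0.557  0.335  0.343 -0.004 -0.046]
```

```bash
cat > ik2.py <<'E'
from kin2 import *
from scipy.optimize import least_squares
lo=np.array([-3.01,-.46,-1.47,.13,-1,.04,-2.66]);hi=np.array([3.01,2.08,1.51,2.56,4.14,2.09,2.66])
NM=["h","L1","L2","L3","y2","y4"]
LEN=tryfit(NM,fitlen()[2],reg=2e-3)[0]
def fk(q):
    c=cols(q); return sum(a*c[n] for a,n in zip(LEN,NM)),chain(q)[6]@C
def toolR(az,lean,flip=1):
    a=np.radians(az);t=np.radians(lean); z=np.array([np.sin(t)*np.cos(a),np.sin(t)*np.sin(a),-np.cos(t)])
    y=np.array([-np.sin(a),np.cos(a),0])*(1 if flip else -1)
    return np.c_[np.cross(y,z),y,z]
def solve(p,Rt,q0,reg=0):
    def f(q):
        P,M=fk(q); return np.r_[(P-p)*10,R.from_matrix(M.T@Rt).as_rotvec(),reg*(q-q0)]
    return least_squares(f,np.clip(q0,lo+.01,hi-.01),bounds=(lo,hi))
def ik(p,Rt,n=40,seed=0):
    rng=np.random.default_rng(seed);sol=[]
    for i in range(n):
        s=solve(p,Rt,rng.uniform(lo,hi))
        if s.cost<1e-8: sol.append(s.x)
    return np.array(sol)
BL={"L":(np.array([.4646,.1441]),82.6),"H":(np.array([.6087,.0972]),62.9)}
def grasp(nm,bx,z=.02,lean=35,flip=1,back=0,daz=0):
    c,yaw=BL[nm];a=np.radians(yaw);g=np.array([c[0]+bx*np.cos(a),c[1]+bx*np.sin(a),z]);Rt=toolR(yaw+daz,lean,flip)
    return g+Rt[:,2]*(.0187-back),Rt
if __name__=="__main__":
    print(LEN)
    for nm,bx in (("L",-.015),("H",-.01)):
        for flip in (0,1):
            p,Rt=grasp(nm,bx,flip=flip); s=ik(p,Rt); print(nm,flip,np.round(p,3),"x axis",np.round(Rt[:,0],2),len(s)); 
            if len(s): 
                m=np.min(np.minimum(s-lo,hi-s),axis=1); print(np.round(s[np.argsort(-m)[:5]],2),np.sort(m)[::-1][:4])
E
python3 ik2.py
```

```text
[ 0.36347423  0.55961483  0.34084583  0.34239732 -0.02130907 -0.02441561]
L 0 [0.464 0.14  0.005] x axis [0.11 0.81 0.57] 13
[[ 0.63  1.32 -0.93  2.27  2.14  0.34 -2.05]
 [ 0.62  1.31 -0.9   2.27  2.19  0.32 -2.1 ]
 [ 0.58  1.27 -0.79  2.26  2.46  0.22 -2.36]
 [ 0.75  1.55 -1.31  2.28  1.81  0.75 -1.71]
 [ 0.45  1.18 -0.57  2.16  4.    0.12  2.36]] [0.28925007 0.27791338 0.18454643 0.16040639]
L 1 [0.464 0.14  0.005] x axis [-0.11 -0.81 -0.57] 13
[[ 0.66  1.36 -1.    2.27  2.04  0.41  1.19]
 [ 0.62  1.31 -0.89  2.27  2.21  0.31  1.02]
 [ 0.74  1.5  -1.23  2.28  1.85  0.66  1.39]
 [ 0.6   1.29 -0.85  2.26  2.31  0.27  0.93]
 [ 0.59  1.28 -0.82  2.26  2.38  0.25  0.87]] [0.28546722 0.26744472 0.23638149 0.23046619]
H 0 [0.609 0.098 0.005] x axis [0.37 0.73 0.57] 15
[[ 0.7   1.4  -1.1   2.04  1.88  0.49 -1.98]
 [ 0.7   1.4  -1.11  2.04  1.88  0.49 -1.97]
 [ 0.65  1.33 -0.98  2.03  1.97  0.36 -2.1 ]
 [ 0.74  1.47 -1.23  2.04  1.83  0.63 -1.89]
 [ 0.6   1.27 -0.85  2.03  2.15  0.24 -2.3 ]] [0.36975616 0.36402984 0.31880263 0.2420159 ]
H 1 [0.609 0.098 0.005] x axis [-0.37 -0.73 -0.57] 17
[[ 0.7   1.4  -1.1   2.04  1.88  0.49  1.16]
 [ 0.67  1.36 -1.03  2.04  1.93  0.41  1.1 ]
 [ 0.65  1.32 -0.96  2.03  1.99  0.34  1.02]
 [ 0.62  1.29 -0.89  2.03  2.08  0.28  0.92]
 [ 0.6   1.26 -0.83  2.03  2.2   0.22  0.79]] [0.37023376 0.36998062 0.2994397  0.23628458]
```

```bash
cat > plan.py <<'E'
from ik2 import *
import sys
def rows(p0,R0,p1,R1,n=None,maxt=6.8,maxd=.024):
    rel=R.from_matrix(R0.T@R1).as_rotvec()
    if n is None: n=int(np.ceil(max(np.degrees(np.linalg.norm(rel))/maxt,np.linalg.norm(p1-p0)/maxd)))
    tr=np.round(rel/n/(2*np.pi),4); p=p0.copy();M=R0.copy();out=[]
    for i in range(n):
        # shift along tool axes as they stand before the row
        tgt=p0+(p1-p0)*(i+1)/n
        d=np.round(M.T@(tgt-p)/.025,2); out.append(d); p=p+M@d*.025; M=M@R.from_rotvec(tr*2*np.pi).as_matrix()
    return n,tr,np.array(out),p,M
def show(p0,R0,p1,R1,**k):
    n,tr,d,p,M=rows(p0,R0,p1,R1,**k); print("n",n,"turn",tr.tolist()); print(d.tolist()); print("end",np.round(p,4),"err mm",np.round((p-p1)*1000,1),"ang",np.degrees(R.from_matrix(M.T@R1).magnitude()).round(2)); return p,M
def now():
    from plant import r
    s=r.get_state(); return np.array(s["tool_pos"]),R.from_quat(s["eef_rot"]).as_matrix(),np.array(s["q"])
E
python3 - <<'E'
from plan import *
p,M,q=now(); print(np.round(M,2))
for nm,bx,lean,back in (("L",-.015,35,0),("L",-.015,35,.13),("H",-.022,40,0),("H",-.022,40,.13)):
    P,Rt=grasp(nm,bx,z=.03,lean=lean,back=back); s=ik(P,Rt); m=np.min(np.minimum(s-lo,hi-s),axis=1); print(nm,np.round(P,3),np.round(s[np.argsort(-m)[:3]],2))
a=np.radians(2.5);cen=np.array([.3825,-.3065])
for ox in(-.025,.024):
    P=np.r_[cen+ox*np.array([np.cos(a),np.sin(a)]),.075]; Rt=toolR(92.5,5); s=ik(P,Rt); m=np.min(np.minimum(s-lo,hi-s),axis=1); print("bin",np.round(P,3),np.round(s[np.argsort(-m)[:3]],2))
E
```

```text
[[ 0.09  0.97 -0.24]
 [ 0.98 -0.05  0.17]
 [ 0.15 -0.25 -0.96]]
L [0.464 0.14  0.015] [[ 0.65  1.32 -0.98  2.28  2.06  0.37  1.16]
 [ 0.63  1.29 -0.92  2.28  2.14  0.32  1.07]
 [ 0.62  1.29 -0.91  2.28  2.15  0.31  1.06]]
L [0.454 0.066 0.121] [[ 0.83  1.07 -1.11  2.28  1.13  0.33  1.99]
 [ 0.85  1.1  -1.16  2.28  1.19  0.38  1.93]
 [ 0.83  1.07 -1.1   2.28  1.12  0.32  2.01]]
H [0.604 0.088 0.016] [[ 0.76  1.4  -1.08  2.06  1.97  0.39  1.14]
 [ 0.74  1.37 -1.03  2.06  2.03  0.33  1.07]
 [ 0.8   1.49 -1.22  2.06  1.87  0.54  1.27]]
H [0.566 0.014 0.115] [[ 0.93  1.18 -1.15  2.13  1.4   0.32  1.62]
 [ 0.92  1.17 -1.12  2.13  1.38  0.3   1.63]
 [ 0.9   1.14 -1.07  2.13  1.34  0.24  1.67]]
bin [ 0.358 -0.308  0.075] [[ 0.56  0.83  0.18  2.04 -0.55  0.39 -1.89]
 [ 0.56  0.83  0.18  2.04 -0.55  0.38 -1.89]
 [ 0.52  0.85  0.26  2.03 -0.68  0.42 -1.76]]
bin [ 0.406 -0.305  0.075] [[ 0.47  0.86  0.24  1.94 -0.57  0.48 -1.95]
 [ 0.48  0.86  0.22  1.94 -0.53  0.47 -1.98]
 [ 0.46  0.87  0.25  1.93 -0.58  0.48 -1.93]]
```

Run:
```python
from plan import *
a=np.radians(2.5);cen=np.array([.3825,-.3065])
for oy,lean in((.035,5),(-.035,5),(.035,20)):
    P=np.r_[cen+oy*np.array([-np.sin(a),np.cos(a)]),.075]; Rt=toolR(2.5,lean); s=ik(P,Rt); m=np.min(np.minimum(s-lo,hi-s),axis=1); print("bin",np.round(P,3),np.round(s[np.argsort(-m)[:4]],2))
P,Rt=grasp("L",-.015,z=.03,back=.14)
p,M,q=now()
w=np.array([.41,-.15,.30]); W=toolR(10,15)
# sequential IK check
qs=q
pts=[]
for i in range(1,15):
    t=i/14; 
    rv=R.from_matrix(M.T@W).as_rotvec(); s=solve(p+(w-p)*t,M@R.from_rotvec(rv*t).as_matrix(),qs,reg=1e-3); qs=s.x; 
    if i%4==2: print(np.round(qs,2),s.cost)
for i in range(1,15):
    t=i/14; rv=R.from_matrix(W.T@Rt).as_rotvec(); s=solve(w+(P-w)*t,W@R.from_rotvec(rv*t).as_matrix(),qs,reg=1e-3); qs=s.x; 
    if i%4==2: print(np.round(qs,2),s.cost)
p1,M1=show(p,M,w,W)
show(p1,M1,P,Rt)
```

```text
bin [ 0.381 -0.272  0.075] [[ 1.19  1.02 -1.05  2.29  1.51  0.79  0.67]
 [ 1.18  1.   -1.01  2.29  1.51  0.75  0.67]
 [ 1.18  1.   -1.01  2.29  1.51  0.75  0.67]
 [ 0.96  0.85 -0.59  2.29  1.53  0.38  0.67]]
bin [ 0.384 -0.341  0.075] [[ 1.1   0.89 -0.66  2.14  1.25  0.46  1.07]
 [ 1.11  0.89 -0.67  2.14  1.26  0.47  1.07]
 [ 1.13  0.9  -0.71  2.14  1.28  0.5   1.05]
 [ 1.16  0.92 -0.76  2.14  1.3   0.55  1.03]]
bin [ 0.381 -0.272  0.075] [[ 0.8   0.84  0.    2.35  3.89  0.39 -1.47]
 [ 0.86  0.84 -0.09  2.36  3.74  0.35 -1.31]
 [ 0.92  0.85 -0.19  2.38  3.52  0.33 -1.09]
 [ 1.08  0.89 -0.45  2.42  2.91  0.36 -0.47]]
[ 0.93  0.59 -0.57  1.62  0.31  1.26  0.46] 8.313312105256691e-09
[ 0.96  0.49 -0.74  1.87  0.4   1.    0.75] 8.01910303726409e-09
[ 1.04  0.41 -0.92  2.08  0.49  0.75  1.06] 7.994593004130403e-09
[ 1.15  0.4  -1.11  2.25  0.59  0.52  1.37] 7.161913015050056e-09
[ 1.12  0.47 -1.12  2.31  0.67  0.42  1.43] 3.5967820218058308e-09
[ 1.02  0.63 -1.08  2.37  0.88  0.27  1.55] 3.9577033864274405e-09
[ 0.92  0.82 -1.05  2.36  1.06  0.23  1.72] 3.696931224464458e-09
[ 0.87  1.08 -1.16  2.27  1.1   0.37  2.02] 8.552112009910436e-09
n 17 turn [-0.0026, -0.005, -0.0169]
[[0.49, 0.04, 0.1], [0.5, 0.1, 0.09], [0.48, 0.14, 0.08], [0.46, 0.19, 0.06], [0.45, 0.24, 0.05], [0.41, 0.28, 0.04], [0.39, 0.33, 0.04], [0.35, 0.36, 0.03], [0.31, 0.4, 0.02], [0.27, 0.43, 0.03], [0.22, 0.46, 0.02], [0.17, 0.48, 0.02], [0.12, 0.49, 0.03], [0.07, 0.5, 0.03], [0.02, 0.5, 0.04], [-0.04, 0.51, 0.05], [-0.08, 0.49, 0.06]]
end [ 0.41   -0.1501  0.3   ] err mm [-0.  -0.1 -0. ] ang 0.3
n 12 turn [-0.0072, -0.004, -0.0152]
[[-0.11, 0.67, 0.62], [-0.16, 0.62, 0.64], [-0.19, 0.58, 0.68], [-0.24, 0.53, 0.72], [-0.26, 0.47, 0.73], [-0.28, 0.41, 0.77], [-0.3, 0.34, 0.79], [-0.32, 0.28, 0.81], [-0.31, 0.22, 0.84], [-0.31, 0.14, 0.84], [-0.3, 0.08, 0.86], [-0.28, 0.01, 0.87]]
end [0.4537 0.0601 0.1294] err mm [-0.  -0.1  0. ] ang 0.2
```

Emit:
move_arm(turn=[[-0.0026, -0.005, -0.0169], [-0.0026, -0.005, -0.0169], [-0.0026, -0.005, -0.0169], [-0.0026, -0.005, -0.0169], [-0.0026, -0.005, -0.0169], [-0.0026, -0.005, -0.0169], [-0.0026, -0.005, -0.0169], [-0.0026, -0.005, -0.0169], [-0.0026, -0.005, -0.0169]], dp=[[0.49, 0.04, 0.1], [0.5, 0.1, 0.09], [0.48, 0.14, 0.08], [0.46, 0.19, 0.06], [0.45, 0.24, 0.05], [0.41, 0.28, 0.04], [0.39, 0.33, 0.04], [0.35, 0.36, 0.03], [0.31, 0.4, 0.02]], jaw=[-1, -1, -1, -1, -1, -1, -1, -1, -1])

```text
clock: 2.57
tool_pos: [0.398, -0.2495, 0.3067]
eef_rot: [0.333, 0.943, -0.011, 0.001]
contact_force: [-0.7, 0.0, 1.4]
opening: 0.998
```

Emit:
move_arm(turn=[[-0.0026, -0.005, -0.0169], [-0.0026, -0.005, -0.0169], [-0.0026, -0.005, -0.0169], [-0.0026, -0.005, -0.0169], [-0.0026, -0.005, -0.0169], [-0.0026, -0.005, -0.0169], [-0.0026, -0.005, -0.0169], [-0.0026, -0.005, -0.0169]], dp=[[0.27, 0.43, 0.03], [0.22, 0.46, 0.02], [0.17, 0.48, 0.02], [0.12, 0.49, 0.03], [0.07, 0.5, 0.03], [0.02, 0.5, 0.04], [-0.04, 0.51, 0.05], [-0.08, 0.49, 0.06]], jaw=[-1, -1, -1, -1, -1, -1, -1, -1])

```text
clock: 3.23
tool_pos: [0.4106, -0.1494, 0.2995]
eef_rot: [-0.089, 0.987, 0.008, 0.132]
contact_force: [0.3, -1.1, -0.1]
opening: 0.995
```

```bash
python3 log.py; python3 kin2.py|head -8
python3 - <<'E'
from plan import *
p,M,q=now();print(LEN)
P,Rt=grasp("L",-.015,z=.03,back=.14)
print(np.round(M,3)); show(p,M,P,Rt)
E
```

```text
t 3.23 q [ 1.118  0.438 -1.117  2.186  0.636  0.572  1.333] p [ 0.4106 -0.1494  0.2995] rot [-0.0887  0.9873  0.008   0.1318] F [ 0.3 -1.1 -0.1] op 0.995
0.04 ('y0', 'y2') [ 0.347  0.563  0.345  0.326 -0.019 -0.027]
2.21 ('y0', 'y4') [ 0.331  0.564  0.342  0.318 -0.025 -0.021]
2.21 ('y0', 'y5') [ 0.331  0.564  0.342  0.318 -0.025 -0.021]
2.53 ('y2', 'x6') [ 0.337  0.565  0.327  0.324 -0.042 -0.009]
2.64 ('y2', 'x3') [ 0.397  0.58   0.359  0.345 -0.05   0.042]
2.98 ('y0', 'x3') [ 0.276  0.546  0.323  0.3   -0.038 -0.053]
3.13 ('y2', 'x4') [ 0.253  0.56   0.303  0.286 -0.043 -0.047]
3.56 ('x1', 'y2') [ 0.311  0.583  0.338  0.315 -0.016 -0.044]
[ 0.34295916  0.55890758  0.34045242  0.31488054 -0.05302922  0.00966495]
[[-0.95  -0.177  0.259]
 [-0.173  0.984  0.039]
 [-0.262 -0.008 -0.965]]
n 12 turn [-0.0072, -0.004, -0.0152]
[[-0.11, 0.67, 0.61], [-0.15, 0.62, 0.65], [-0.2, 0.58, 0.67], [-0.23, 0.53, 0.71], [-0.26, 0.47, 0.74], [-0.29, 0.41, 0.76], [-0.3, 0.35, 0.78], [-0.31, 0.28, 0.81], [-0.31, 0.22, 0.83], [-0.31, 0.14, 0.85], [-0.3, 0.08, 0.85], [-0.29, 0.02, 0.87]]
end [0.4537 0.0603 0.1294] err mm [-0.   0.1  0. ] ang 0.13
```

```bash
sed -i 's/"y2","y4"\]/"y0","y2"]/; s/reg=2e-3/reg=1e-4/' ik2.py
python3 - <<'E'
from plan import *
print(LEN)
p,M,q=now();qs=q
for nm,bx,lean in (("L",-.015,35),("H",-.022,40)):
  qs=q;w,W=p,M
  for back in (.14,0):
    P,Rt=grasp(nm,bx,z=.03,lean=lean,back=back); rv=R.from_matrix(W.T@Rt).as_rotvec()
    for i in range(1,15):
        t=i/14;s=solve(w+(P-w)*t,W@R.from_rotvec(rv*t).as_matrix(),qs,reg=1e-3); qs=s.x
    print(nm,back,np.round(qs,2),s.cost); w,W=P,Rt
E
```

```text
[ 0.34716762  0.56337546  0.34483355  0.32619475 -0.01871892 -0.02732857]
L 0.14 [ 0.84  1.12 -1.23  2.19  1.07  0.47  2.02] 7.907993208425733e-09
L 0 [ 0.61  1.34 -1.09  2.2   1.81  0.45  1.35] 1.485214679261234e-09
H 0.14 [ 0.88  1.14 -1.13  2.04  1.13  0.31  1.85] 1.1532692674513451e-08
H 0 [ 0.67  1.34 -1.04  1.97  1.83  0.32  1.2 ] 9.270246718058693e-10
```

Emit:
move_arm(turn=[[-0.0072, -0.004, -0.0152], [-0.0072, -0.004, -0.0152], [-0.0072, -0.004, -0.0152], [-0.0072, -0.004, -0.0152], [-0.0072, -0.004, -0.0152], [-0.0072, -0.004, -0.0152], [-0.0072, -0.004, -0.0152], [-0.0072, -0.004, -0.0152], [-0.0072, -0.004, -0.0152], [-0.0072, -0.004, -0.0152]], dp=[[-0.11, 0.67, 0.61], [-0.15, 0.62, 0.65], [-0.2, 0.58, 0.67], [-0.23, 0.53, 0.71], [-0.26, 0.47, 0.74], [-0.29, 0.41, 0.76], [-0.3, 0.35, 0.78], [-0.31, 0.28, 0.81], [-0.31, 0.22, 0.83], [-0.31, 0.14, 0.85]], jaw=[-1, -1, -1, -1, -1, -1, -1, -1, -1, -1])

```text
clock: 4.07
tool_pos: [0.4476, 0.0245, 0.157]
eef_rot: [-0.551, 0.788, 0.17, 0.215]
contact_force: [0.8, -0.2, -0.4]
opening: 1.001
```

Emit:
move_arm(turn=[[-0.0072, -0.004, -0.0152], [-0.0072, -0.004, -0.0152], [0, 0, 0]], dp=[[-0.3, 0.08, 0.85], [-0.29, 0.02, 0.87], [0, 0, 0]], jaw=[-1, -1, -1])

```text
clock: 4.32
tool_pos: [0.4555, 0.0611, 0.1269]
eef_rot: [-0.627, 0.718, 0.202, 0.226]
contact_force: [-0.1, 0.5, -0.1]
opening: 0.995
```

```bash
python3 log.py
python3 - <<'E'
from plan import *
from plant import r
p,M,q=now()
P,Rt=grasp("L",-.015,z=.03,back=.14); print("poserr",np.round((p-P)*1000,1),np.degrees(R.from_matrix(M.T@Rt).as_rotvec()).round(2))
s=r.get_state();d=r.snapshot("wrist");pickle.dump((d,{k:np.array(v) for k,v in s.items()}),open("pics/w1.pkl","wb"));cv2.imwrite("pics/w1.png",d["frame"])
d=r.snapshot("scene");pickle.dump(d,open("pics/scene1.pkl","wb"));cv2.imwrite("pics/scene1.png",d["frame"])
E
```

```text
t 4.32 q [ 0.84   1.133 -1.23   2.183  1.074  0.473  2.017] p [0.4555 0.0611 0.1269] rot [-0.6268  0.718   0.2016  0.2257] F [-0.1  0.5 -0.1] op 0.995
poserr [ 1.8  0.9 -2.5] [ 0.17  0.22 -0.41]
```

View pics/w1.png

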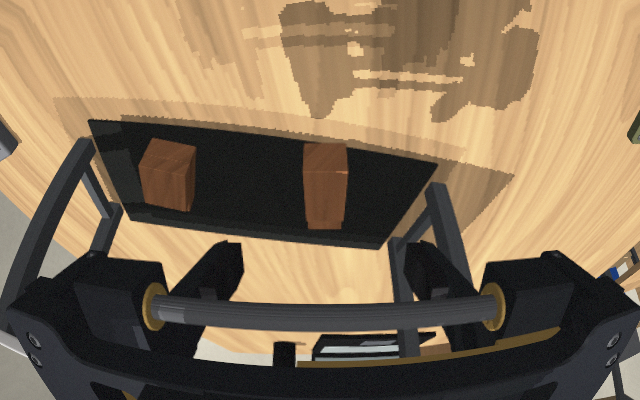

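View pics/scene1.png

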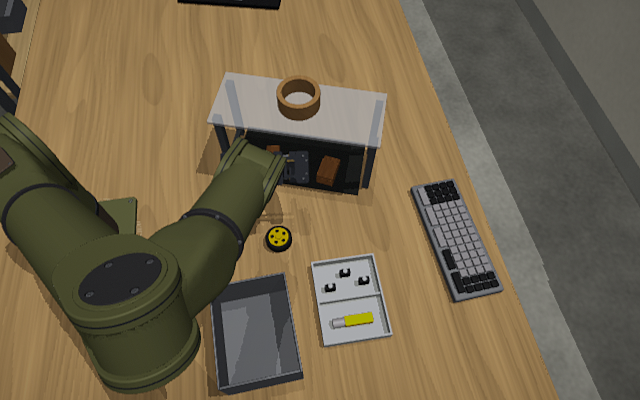

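Run:
```python
from h import *
d,s=pickle.load(open("pics/w1.pkl","rb"))
f=d["frame"].copy()
for (c,yaw,l,w,h) in (((.4646,.1441),82.6,.11,.036,.034),((.6087,.0972),62.9,.075,.044,.036)):
    a=np.radians(yaw)
    P=[]
    for z in (.003,.003+h):
        for x,y in((-1,-1),(-1,1),(1,1),(1,-1)):
            X,Y=x*l/2,y*w/2;P.append([c[0]+np.cos(a)*X-np.sin(a)*Y,c[1]+np.sin(a)*X+np.cos(a)*Y,z])
    u=proj(d,P,s); 
    for k in (0,4): cv2.polylines(f,[u[k:k+4].round().astype(int)],True,(0,255,0) if k else (255,255,0),1)
d["frame"]=f; crop(d,"w1c",80,100,380,160,2)
```

```text
(no output)
```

View pics/w1c.png

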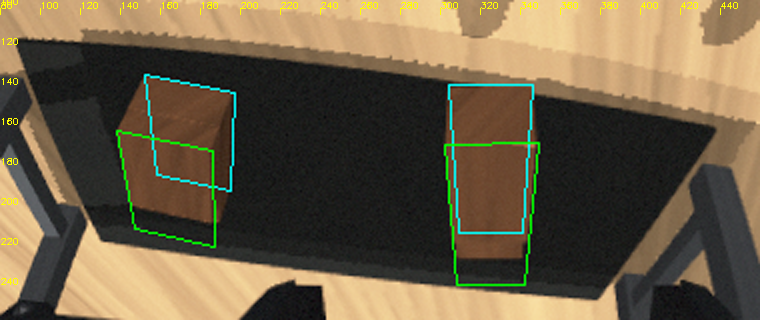

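Run:
```python
from plan import *
p,M,q=now()
P,Rt=grasp("L",-.015,z=.031)
show(p,M,P,Rt,n=9)
```

```text
n 9 turn [-0.0, 0.0, -0.0002]
[[-0.01, 0.01, 0.62], [-0.0, 0.0, 0.62], [-0.01, 0.01, 0.62], [-0.0, 0.01, 0.62], [-0.01, 0.0, 0.62], [-0.0, 0.01, 0.62], [-0.01, 0.01, 0.62], [-0.0, 0.0, 0.62], [-0.01, 0.01, 0.62]]
end [0.464  0.1399 0.0158] err mm [-0.   0.1  0.1] ang 0.14
```

Emit:
move_arm(turn=[[0, 0, -0.0002], [0, 0, -0.0002], [0, 0, -0.0002], [0, 0, -0.0002], [0, 0, 0], [0, 0, 0], [0, 0, 0], [0, 0, 0], [0, 0, 0], [0, 0, 0]], dp=[[0, 0.01, 0.62], [-0.01, 0.01, 0.62], [0, 0, 0.62], [-0.01, 0.01, 0.62], [0, 0.01, 0.62], [-0.01, 0, 0.62], [0, 0.01, 0.62], [-0.01, 0.01, 0.62], [0, 0, 0.62], [0, 0, 0]], jaw=[-1, -1, -1, -1, -1, -1, -1, -1, -1, -1])

```text
clock: 5.25
tool_pos: [0.4644, 0.1389, 0.0157]
eef_rot: [-0.628, 0.718, 0.198, 0.226]
contact_force: [-0.6, 0.5, -0.1]
opening: 0.996
```

```bash
python3 log.py
python3 - <<'E'
from plan import *
from plant import r
s=r.get_state();d=r.snapshot("wrist");pickle.dump((d,{k:np.array(v) for k,v in s.items()}),open("pics/w2.pkl","wb"));cv2.imwrite("pics/w2.png",d["frame"])
E
```

```text
t 5.25 q [ 0.598  1.311 -1.05   2.204  1.849  0.401  1.295] p [0.4644 0.1389 0.0157] rot [-0.628   0.718   0.1975  0.226 ] F [-0.6  0.5 -0.1] op 0.996
```

View pics/w2.png

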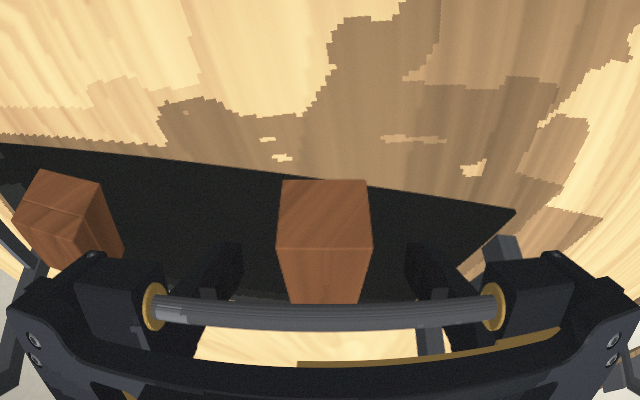

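The wrist view shows the long block (columns 277–372) between the open fingers (around columns 240 and 410). I'm closing now.

Emit:
move_arm(turn=[[0, 0, 0], [0, 0, 0], [0, 0, 0], [0, 0, 0], [0, 0, 0], [0, 0, 0], [0, 0, 0], [0, 0, 0]], dp=[[0, 0, 0], [0, 0, 0], [0, 0, 0], [0, 0, 0], [0, 0, 0], [0, 0, 0], [0, 0, 0], [0, 0, 0]], jaw=[1, 1, 1, 1, 1, 1, 1, 1], newtons=30)

```text
clock: 5.97
tool_pos: [0.4647, 0.1388, 0.0156]
eef_rot: [-0.628, 0.718, 0.198, 0.226]
contact_force: [-1.5, -0.6, -0.4]
opening: 0.418
```

```bash
python3 log.py
python3 - <<'E'
from plan import *
p,M,q=now()
sh=np.radians(70.6); u=np.array([np.cos(sh),np.sin(sh),0])
P1=p+[0,0,.025]; 
p1,M1=show(p,M,P1,M,n=2)
P2=p1-u*.13+[0,0,.03]; p2,M2=show(p1,M1,P2,M,n=7)
P3=np.array([.41,-.12,.26]); W=toolR(40,25); p3,M3=show(p2,M2,P3,W)
# drop
a=np.radians(2.5);cen=np.array([.3825,-.3065]);bx=np.array([np.cos(a),np.sin(a)]);by=np.array([-bx[1],bx[0]])
P4=np.r_[cen+.038*by,.20]; B=toolR(2.5,10);p4,M4=show(p3,M3,P4,B)
P5=np.r_[cen+.038*by,.08]; p5,M5=show(p4,M4,P5,B,n=6)
qs=q
w,W0=p,M
for PP,RR in ((P1,M),(P2,M),(P3,W),(P4,B),(P5,B)):
    rv=R.from_matrix(W0.T@RR).as_rotvec()
    for i in range(1,15):
        t=i/14;s=solve(w+(PP-w)*t,W0@R.from_rotvec(rv*t).as_matrix(),qs,reg=1e-3); qs=s.x
    print(np.round(qs,2),s.cost); w,W0=PP,RR
E
```

```text
t 5.97 q [ 0.598  1.311 -1.05   2.203  1.848  0.4    1.299] p [0.4647 0.1388 0.0156] rot [-0.6282  0.7177  0.1976  0.2264] F [-1.5 -0.6 -0.4] op 0.418
n 2 turn [0.0, 0.0, 0.0]
[[-0.29, -0.0, -0.41], [-0.28, -0.0, -0.41]]
end [0.4646 0.1387 0.0406] err mm [-0.  -0.1 -0. ] ang 0.0
n 7 turn [0.0, 0.0, 0.0]
[[0.5, 0.15, -0.56], [0.5, 0.15, -0.55], [0.49, 0.15, -0.56], [0.5, 0.16, -0.56], [0.5, 0.15, -0.56], [0.5, 0.15, -0.55], [0.49, 0.15, -0.56]]
end [0.4215 0.0162 0.0706] err mm [ 0.   0.1 -0. ] ang 0.0
n 10 turn [0.0059, 0.0026, 0.0102]
[[0.01, -0.03, -0.93], [0.03, -0.06, -0.94], [0.03, -0.1, -0.92], [0.05, -0.14, -0.93], [0.04, -0.17, -0.91], [0.06, -0.21, -0.91], [0.05, -0.25, -0.9], [0.04, -0.28, -0.89], [0.05, -0.32, -0.88], [0.03, -0.36, -0.86]]
end [ 0.4101 -0.12    0.26  ] err mm [ 0.1 -0.  -0. ] ang 0.19
n 7 turn [0.0045, 0.0058, 0.0142]
[[0.76, -0.54, 0.02], [0.7, -0.61, 0.07], [0.64, -0.66, 0.11], [0.58, -0.72, 0.15], [0.5, -0.75, 0.19], [0.43, -0.8, 0.23], [0.35, -0.82, 0.27]]
end [ 0.3808 -0.2686  0.1999] err mm [-0.1 -0.  -0.1] ang 0.08
n 6 turn [0.0, 0.0, 0.0]
[[0.14, 0.0, 0.79], [0.14, 0.0, 0.78], [0.14, 0.0, 0.79], [0.14, 0.0, 0.79], [0.13, 0.0, 0.79], [0.14, 0.0, 0.78]]
end [ 0.3809 -0.2686  0.0801] err mm [ 0.1 -0.   0.1] ang 0.08
[ 0.59  1.24 -1.04  2.21  1.78  0.36  1.33] 3.791896659387317e-11
[ 0.88  1.16 -1.03  2.25  1.2   0.32  2.06] 2.984379978574099e-09
[ 1.26  0.65 -1.27  2.27  0.75  0.43  1.78] 2.6302546743990962e-09
[ 1.09  0.61 -0.78  2.18  0.81  0.47  1.33] 1.2442671766799457e-09
[ 0.88  0.82 -0.48  2.28  1.74  0.24  0.45] 6.0444883911079345e-09
```

Emit:
move_arm(turn=[[0, 0, 0], [0, 0, 0], [0, 0, 0], [0, 0, 0], [0, 0, 0], [0, 0, 0], [0, 0, 0], [0, 0, 0], [0, 0, 0]], dp=[[-0.29, 0, -0.41], [-0.28, 0, -0.41], [0.5, 0.15, -0.56], [0.5, 0.15, -0.55], [0.49, 0.15, -0.56], [0.5, 0.16, -0.56], [0.5, 0.15, -0.56], [0.5, 0.15, -0.55], [0.49, 0.15, -0.56]], jaw=[1, 1, 1, 1, 1, 1, 1, 1, 1])

```text
clock: 6.72
tool_pos: [0.4223, 0.0198, 0.0695]
eef_rot: [-0.629, 0.717, 0.197, 0.225]
contact_force: [1.2, 0.1, -1.7]
opening: 0.408
```

Emit:
move_arm(turn=[[0.0059, 0.0026, 0.0102], [0.0059, 0.0026, 0.0102], [0.0059, 0.0026, 0.0102], [0.0059, 0.0026, 0.0102], [0.0059, 0.0026, 0.0102], [0.0059, 0.0026, 0.0102], [0.0059, 0.0026, 0.0102], [0.0059, 0.0026, 0.0102], [0.0059, 0.0026, 0.0102], [0.0059, 0.0026, 0.0102]], dp=[[0.01, -0.03, -0.93], [0.03, -0.06, -0.94], [0.03, -0.1, -0.92], [0.05, -0.14, -0.93], [0.04, -0.17, -0.91], [0.06, -0.21, -0.91], [0.05, -0.25, -0.9], [0.04, -0.28, -0.89], [0.05, -0.32, -0.88], [0.03, -0.36, -0.86]], jaw=[1, 1, 1, 1, 1, 1, 1, 1, 1, 1])

```text
clock: 7.55
tool_pos: [0.4107, -0.116, 0.2594]
eef_rot: [-0.333, 0.918, 0.074, 0.204]
contact_force: [0.3, 0.5, -0.8]
opening: 0.408
```

```bash
python3 log.py
python3 - <<'E'
from plan import *
from plant import r
p,M,q=now()
d=r.snapshot("wrist");cv2.imwrite("pics/w3.png",d["frame"])
d=r.snapshot("scene");cv2.imwrite("pics/scene3.png",d["frame"])
a=np.radians(2.5);cen=np.array([.3825,-.3065]);bx=np.array([np.cos(a),np.sin(a)]);by=np.array([-bx[1],bx[0]])
P4=np.r_[cen+.038*by-.012*bx,.19]; B=toolR(2.5,10);p4,M4=show(p,M,P4,B,n=8)
P5=np.r_[cen+.038*by-.012*bx,.075]; p5,M5=show(p4,M4,P5,B,n=6)
E
```

```text
t 7.55 q [ 1.239  0.636 -1.238  2.272  0.73   0.408  1.79 ] p [ 0.4107 -0.116   0.2594] rot [-0.3328  0.9177  0.074   0.2039] F [ 0.3  0.5 -0.8] op 0.408
n 8 turn [0.0039, 0.005, 0.0124]
[[0.74, -0.45, 0.04], [0.69, -0.51, 0.07], [0.66, -0.56, 0.11], [0.6, -0.6, 0.14], [0.55, -0.65, 0.18], [0.49, -0.68, 0.2], [0.43, -0.71, 0.24], [0.37, -0.74, 0.27]]
end [ 0.3688 -0.269   0.19  ] err mm [-0.  0.  0.] ang 0.13
n 6 turn [0.0, 0.0, 0.0]
[[0.13, -0.0, 0.76], [0.14, -0.0, 0.75], [0.13, -0.0, 0.76], [0.14, -0.01, 0.75], [0.13, 0.0, 0.76], [0.14, 0.0, 0.75]]
end [ 0.3687 -0.2691  0.075 ] err mm [-0.1 -0.1 -0. ] ang 0.13
```

View pics/w3.png

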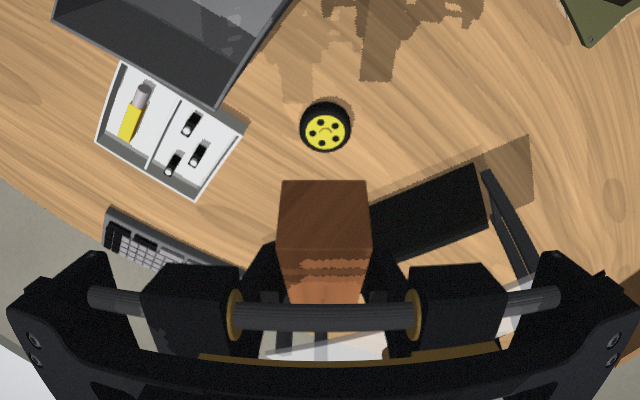

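View pics/scene3.png

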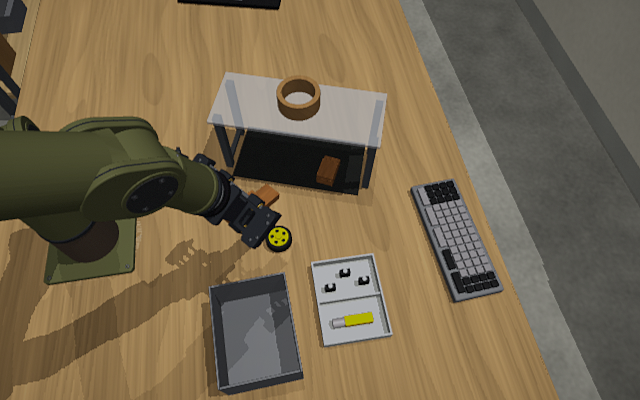

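Emit:
move_arm(turn=[[0.0039, 0.005, 0.0124], [0.0039, 0.005, 0.0124], [0.0039, 0.005, 0.0124], [0.0039, 0.005, 0.0124], [0.0039, 0.005, 0.0124], [0.0039, 0.005, 0.0124], [0.0039, 0.005, 0.0124], [0.0039, 0.005, 0.0124], [0, 0, 0]], dp=[[0.74, -0.45, 0.04], [0.69, -0.51, 0.07], [0.66, -0.56, 0.11], [0.6, -0.6, 0.14], [0.55, -0.65, 0.18], [0.49, -0.68, 0.2], [0.43, -0.71, 0.24], [0.37, -0.74, 0.27], [0, 0, 0]], jaw=[1, 1, 1, 1, 1, 1, 1, 1, 1])

```text
clock: 8.4
tool_pos: [0.3696, -0.2701, 0.1873]
eef_rot: [-0.022, 0.996, 0.003, 0.087]
contact_force: [0.2, 0.0, -0.2]
opening: 0.41
```

```bash
python3 log.py
python3 - <<'E'
from plan import *
from plant import r
p,M,q=now()
d=r.snapshot("top");cv2.imwrite("pics/t4.png",d["frame"])
a=np.radians(2.5);cen=np.array([.3825,-.3065]);bx=np.array([np.cos(a),np.sin(a)]);by=np.array([-bx[1],bx[0]])
B=toolR(2.5,10)
P5=np.r_[cen+.038*by-.012*bx,.075]; p5,M5=show(p,M,P5,B,n=6)
print(np.round(solve(p5,M5,q,reg=1e-3).x,2))
E
```

```text
t 8.4 q [ 1.048  0.607 -0.686  2.214  0.81   0.392  1.352] p [ 0.3696 -0.2701  0.1873] rot [-0.0221  0.996   0.003   0.0868] F [ 0.2  0.  -0.2] op 0.41
n 6 turn [0.0001, -0.0, 0.0]
[[0.13, 0.01, 0.74], [0.14, 0.0, 0.73], [0.13, 0.01, 0.74], [0.14, 0.01, 0.74], [0.13, 0.0, 0.73], [0.14, 0.01, 0.74]]
end [ 0.3688 -0.2691  0.075 ] err mm [-0.1 -0.  -0. ] ang 0.1
[ 1.11  0.93 -0.86  2.3   1.65  0.56  0.56]
```

View pics/t4.png

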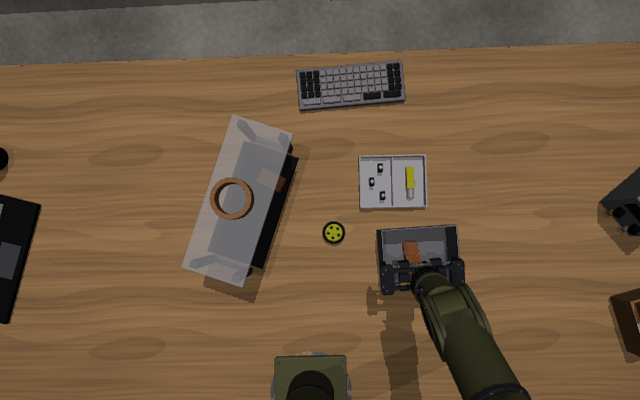

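Emit:
move_arm(turn=[[0, 0, 0], [0, 0, 0], [0, 0, 0], [0, 0, 0], [0, 0, 0], [0, 0, 0], [0, 0, 0]], dp=[[0.13, 0.01, 0.74], [0.14, 0, 0.73], [0.13, 0.01, 0.74], [0.14, 0.01, 0.74], [0.13, 0, 0.73], [0.14, 0.01, 0.74], [0, 0, 0]], jaw=[1, 1, 1, 1, 1, 1, 1])

```text
clock: 9.03
tool_pos: [0.3653, -0.2645, 0.0966]
eef_rot: [-0.027, 0.996, 0.007, 0.08]
contact_force: [0.9, -0.1, -0.4]
opening: 0.405
```

Emit:
move_arm(turn=[[0, 0, 0], [0, 0, 0], [0, 0, 0], [0, 0, 0], [0, 0, 0], [0, 0, 0]], dp=[[0, 0, 0], [0, 0, 0], [0, 0, 0], [0, 0, 0], [0, 0, 0], [0, 0, 0]], jaw=[-0.25, -0.25, -0.25, -0.25, -0.25, -0.25])

```text
clock: 9.53
tool_pos: [0.3658, -0.2673, 0.0986]
eef_rot: [-0.024, 0.996, 0.004, 0.081]
contact_force: [0.0, 0.4, 0.3]
opening: 0.628
```

```bash
python3 log.py
python3 - <<'E'
from plan import *
from plant import r
d=r.snapshot("wrist");cv2.imwrite("pics/w5.png",d["frame"])
p,M,q=now()
p1,M1=show(p,M,np.array([.375,-.27,.22]),toolR(2.5,12),n=7)
p2,M2=show(p1,M1,np.array([.45,-.13,.24]),toolR(40,25),n=8)
P,Rt=grasp("H",-.022,z=.03,lean=40,back=.14)
show(p2,M2,P,Rt,n=8)
E
```

```text
t 9.53 q [ 0.839  0.753 -0.378  2.297  1.601  0.157  0.602] p [ 0.3658 -0.2673  0.0986] rot [-0.0243  0.9964  0.0043  0.0814] F [0.  0.4 0.3] op 0.628
n 7 turn [0.0001, -0.0011, 0.0001]
[[-0.16, -0.02, -0.68], [-0.17, -0.01, -0.67], [-0.18, -0.02, -0.68], [-0.17, -0.01, -0.67], [-0.19, -0.02, -0.67], [-0.18, -0.02, -0.67], [-0.2, -0.01, -0.67]]
end [ 0.3751 -0.2699  0.22  ] err mm [0.1 0.1 0. ] ang 0.13
n 8 turn [-0.0041, -0.0043, -0.0124]
[[-0.42, 0.68, -0.01], [-0.47, 0.65, 0.02], [-0.51, 0.61, 0.04], [-0.56, 0.57, 0.08], [-0.6, 0.51, 0.1], [-0.64, 0.47, 0.14], [-0.66, 0.41, 0.17], [-0.7, 0.35, 0.19]]
end [ 0.4502 -0.13    0.24  ] err mm [ 0.2 -0.  -0. ] ang 0.12
n 8 turn [-0.0043, -0.0052, -0.0067]
[[-0.55, 0.17, 0.9], [-0.52, 0.12, 0.92], [-0.5, 0.07, 0.94], [-0.47, 0.02, 0.96], [-0.44, -0.02, 0.98], [-0.4, -0.06, 0.98], [-0.37, -0.11, 1.0], [-0.33, -0.14, 1.0]]
end [0.563  0.0082 0.1229] err mm [-0.1 -0.   0. ] ang 0.11
```

View pics/w5.png

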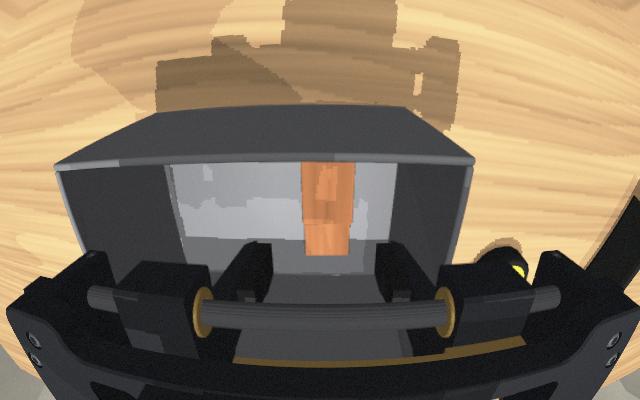

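The long block lies flat in the bin (columns 302–355, rows 162–255). Next is the short one.

Emit:
move_arm(turn=[[0, -0.001, 0], [0, -0.001, 0], [0, -0.001, 0], [0, -0.001, 0], [0, -0.001, 0], [0, -0.001, 0], [0, -0.001, 0]], dp=[[-0.16, -0.02, -0.68], [-0.17, -0.01, -0.67], [-0.18, -0.02, -0.68], [-0.17, -0.01, -0.67], [-0.19, -0.02, -0.67], [-0.18, -0.02, -0.67], [-0.2, -0.01, -0.67]], jaw=[-0.25, -0.25, -0.25, -0.25, -0.25, -0.25, -0.25])

```text
clock: 10.17
tool_pos: [0.3738, -0.27, 0.2074]
eef_rot: [-0.024, 0.995, 0.005, 0.099]
contact_force: [0.3, -0.7, -0.5]
opening: 0.625
```

Emit:
move_arm(turn=[[-0.0041, -0.0043, -0.0124], [-0.0041, -0.0043, -0.0124], [-0.0041, -0.0043, -0.0124], [-0.0041, -0.0043, -0.0124], [-0.0041, -0.0043, -0.0124], [-0.0041, -0.0043, -0.0124], [-0.0041, -0.0043, -0.0124], [-0.0041, -0.0043, -0.0124]], dp=[[-0.42, 0.68, -0.01], [-0.47, 0.65, 0.02], [-0.51, 0.61, 0.04], [-0.56, 0.57, 0.08], [-0.6, 0.51, 0.1], [-0.64, 0.47, 0.14], [-0.66, 0.41, 0.17], [-0.7, 0.35, 0.19]], jaw=[-0.5, -0.8, -1, -1, -1, -1, -1, -1])

```text
clock: 10.83
tool_pos: [0.4485, -0.1293, 0.2258]
eef_rot: [-0.338, 0.917, 0.077, 0.197]
contact_force: [-0.6, -1.2, -0.1]
opening: 0.998
```

```bash
python3 log.py
python3 - <<'E'
from plan import *
from plant import r
p,M,q=now()
d=r.snapshot("top");cv2.imwrite("pics/t6.png",d["frame"])
d=r.snapshot("scene");pickle.dump(d,open("pics/scene6.pkl","wb"))
crop(d,"s6c",190,60,210,140,3)
P,Rt=grasp("H",-.022,z=.03,lean=40,back=.14)
show(p,M,P,Rt,n=9)
print(np.round(solve(P,Rt,q,reg=1e-3).x,2))
E
```

```text
t 10.83 q [ 1.143  0.734 -1.155  2.201  0.853  0.431  1.723] p [ 0.4485 -0.1293  0.2258] rot [-0.338   0.917   0.0772  0.1975] F [-0.6 -1.2 -0.1] op 0.998
n 9 turn [-0.0036, -0.0047, -0.0059]
[[-0.52, 0.13, 0.74], [-0.51, 0.09, 0.76], [-0.49, 0.06, 0.78], [-0.46, 0.02, 0.79], [-0.44, -0.01, 0.8], [-0.42, -0.05, 0.82], [-0.39, -0.08, 0.83], [-0.36, -0.11, 0.83], [-0.33, -0.15, 0.85]]
end [0.5633 0.0083 0.1229] err mm [ 0.1  0.1 -0. ] ang 0.12
[ 0.87  1.12 -1.09  2.04  1.08  0.28  1.9 ]
```

View pics/s6c.png

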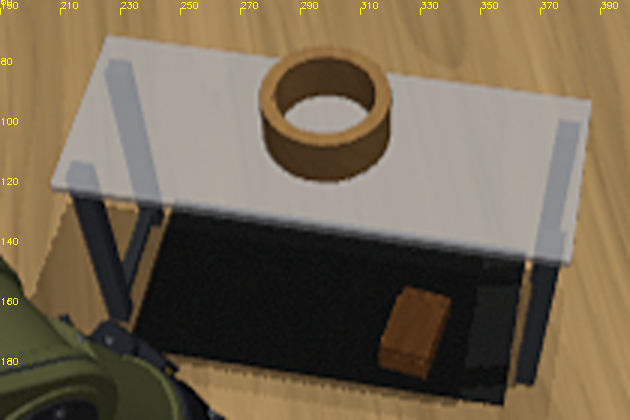

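View pics/t6.png

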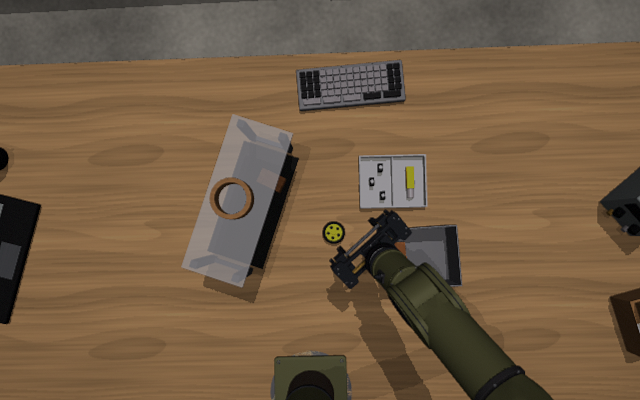

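Emit:
move_arm(turn=[[-0.0036, -0.0047, -0.0059], [-0.0036, -0.0047, -0.0059], [-0.0036, -0.0047, -0.0059], [-0.0036, -0.0047, -0.0059], [-0.0036, -0.0047, -0.0059], [-0.0036, -0.0047, -0.0059], [-0.0036, -0.0047, -0.0059], [-0.0036, -0.0047, -0.0059], [-0.0036, -0.0047, -0.0059], [0, 0, 0]], dp=[[-0.52, 0.13, 0.74], [-0.51, 0.09, 0.76], [-0.49, 0.06, 0.78], [-0.46, 0.02, 0.79], [-0.44, -0.01, 0.8], [-0.42, -0.05, 0.82], [-0.39, -0.08, 0.83], [-0.36, -0.11, 0.83], [-0.33, -0.15, 0.85], [0, 0, 0]], jaw=[-1, -1, -1, -1, -1, -1, -1, -1, -1, -1])

```text
clock: 11.77
tool_pos: [0.5646, 0.0075, 0.1196]
eef_rot: [-0.487, 0.804, 0.181, 0.291]
contact_force: [0.6, 0.2, 0.2]
opening: 1.001
```

```bash
python3 log.py
python3 - <<'E'
from plan import *
from plant import r
s=r.get_state();d=r.snapshot("wrist");pickle.dump((d,{k:np.array(v) for k,v in s.items()}),open("pics/w7.pkl","wb"))
p,M,q=now()
f=d["frame"].copy()
def draw(C,c0,yaw):
    a=np.radians(yaw);return [[c0[0]+np.cos(a)*X-np.sin(a)*Y,c0[1]+np.sin(a)*X+np.cos(a)*Y,z] for X,Y,z in C]
c=(.6087,.0972)
for z,x1,col in ((.003,.0375,(255,255,0)),(.039,.0175,(0,255,0)),(.025,.0375,(0,255,255))):
    u=proj(d,draw([(-.0375,-.022,z),(-.0375,.022,z),(x1,.022,z),(x1,-.022,z)],c,62.9),s);cv2.polylines(f,[u.round().astype(int)],True,col,1)
# legs at shelf
for ys in(-.185,.185):
    for z in (0,.2):
        u=proj(d,draw([(-.064,ys-.009,z),(-.064,ys+.009,z),(-.046,ys+.009,z),(-.046,ys-.009,z)],(.5418,.1573),70.6),s);cv2.polylines(f,[u.round().astype(int)],True,(0,0,255),1)
cv2.imwrite("pics/w7.png",f)
P,Rt=grasp("H",-.022,z=.031,lean=40); show(p,M,P,Rt,n=9)
# body-corner clearance in shelf frame at grasp for lateral bias
Sr=R.from_euler('z',70.6,degrees=True).as_matrix()
for b in (0,.006):
    for lx in(-.0375,.0375):
        for ly in (-.0935,.0935):
            v=P+Rt@np.array([lx,ly+ (b if Rt[:,1]@Sr[:,1]>0 else -b),-.0187-.045]); print(b,lx,ly,np.round(Sr.T@(v-[.5418,.1573,0]),4))
E
```

```text
t 11.77 q [ 0.869  1.137 -1.097  2.037  1.088  0.291  1.887] p [0.5646 0.0075 0.1196] rot [-0.4871  0.8035  0.1807  0.2905] F [0.6 0.2 0.2] op 1.001
n 9 turn [0.0, -0.0, -0.0002]
[[-0.01, 0.0, 0.61], [-0.01, 0.01, 0.62], [-0.02, 0.0, 0.61], [-0.01, 0.01, 0.62], [-0.01, -0.0, 0.61], [-0.01, 0.0, 0.62], [-0.01, 0.01, 0.61], [-0.02, 0.0, 0.61], [-0.01, 0.0, 0.62]]
end [0.6043 0.0883 0.0167] err mm [ 0.1 -0.  -0. ] ang 0.16
0 -0.0375 -0.0935 [-0.069  -0.1727  0.0896]
0 -0.0375 0.0935 [-0.0439  0.0126  0.0896]
0 0.0375 -0.0935 [-0.1259 -0.165   0.0414]
0 0.0375 0.0935 [-0.1009  0.0203  0.0414]
0.006 -0.0375 -0.0935 [-0.0682 -0.1668  0.0896]
0.006 -0.0375 0.0935 [-0.0431  0.0185  0.0896]
0.006 0.0375 -0.0935 [-0.1251 -0.1591  0.0414]
0.006 0.0375 0.0935 [-0.1001  0.0262  0.0414]
```

View pics/w7.png

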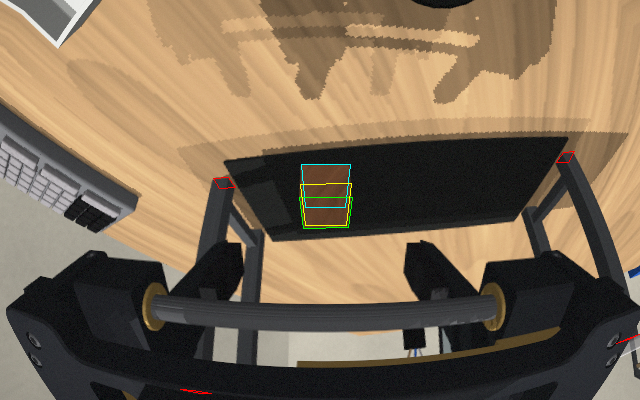

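Emit:
move_arm(turn=[[0, 0, -0.0002], [0, 0, -0.0002], [0, 0, -0.0002], [0, 0, -0.0002], [0, 0, -0.0002], [0, 0, 0], [0, 0, 0], [0, 0, 0], [0, 0, 0], [0, 0, 0]], dp=[[-0.01, 0.04, 0.61], [-0.01, 0.04, 0.62], [-0.02, 0.04, 0.61], [-0.01, 0.04, 0.62], [-0.01, 0.04, 0.61], [-0.01, 0, 0.62], [-0.01, 0.01, 0.61], [-0.02, 0, 0.61], [-0.01, 0, 0.62], [0, 0, 0]], jaw=[-1, -1, -1, -1, -1, -1, -1, -1, -1, -1])

```text
clock: 12.65
tool_pos: [0.5974, 0.0846, 0.0238]
eef_rot: [-0.49, 0.802, 0.178, 0.29]
contact_force: [0.3, -0.1, -0.6]
opening: 1.0
```

```bash
python3 log.py
python3 - <<'E'
from plan import *
from plant import r
d=r.snapshot("wrist");cv2.imwrite("pics/w8.png",d["frame"])
E
```

```text
t 12.65 q [ 0.678  1.315 -1.028  1.995  1.838  0.299  1.178] p [0.5974 0.0846 0.0238] rot [-0.4903  0.8023  0.1784  0.2899] F [ 0.3 -0.1 -0.6] op 1.0
```

View pics/w8.png

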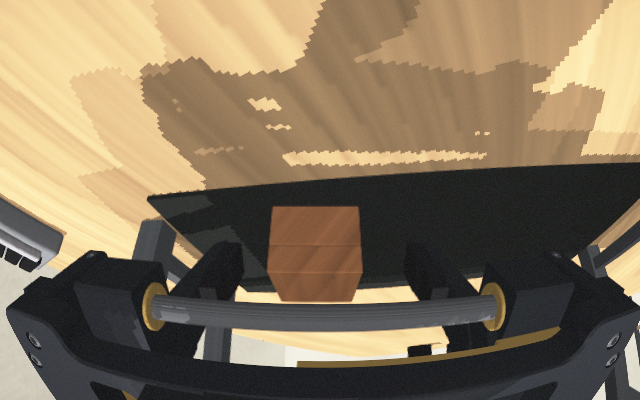

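Emit:
move_arm(turn=[[0, 0, 0], [0, 0, 0], [0, 0, 0]], dp=[[-0.01, -0.02, 0.18], [-0.01, -0.02, 0.18], [0, 0, 0]], jaw=[-1, -1, -1])

```text
clock: 12.95
tool_pos: [0.6022, 0.0893, 0.0185]
eef_rot: [-0.491, 0.802, 0.177, 0.291]
contact_force: [0.2, 1.2, -0.3]
opening: 1.001
```

Emit:
move_arm(turn=[[0, 0, 0], [0, 0, 0], [0, 0, 0], [0, 0, 0], [0, 0, 0], [0, 0, 0], [0, 0, 0], [0, 0, 0]], dp=[[0, 0, 0], [0, 0, 0], [0, 0, 0], [0, 0, 0], [0, 0, 0], [0, 0, 0], [0, 0, 0], [0, 0, 0]], jaw=[1, 1, 1, 1, 1, 1, 1, 1], newtons=30)

```text
clock: 13.62
tool_pos: [0.602, 0.0897, 0.0182]
eef_rot: [-0.491, 0.802, 0.178, 0.291]
contact_force: [-0.1, -0.1, -0.3]
opening: 0.499
```

```bash
python3 log.py
python3 - <<'E'
from plan import *
from plant import r
d=r.snapshot("wrist");cv2.imwrite("pics/w9.png",d["frame"])
p,M,q=now()
sh=np.radians(70.6); u=np.array([np.cos(sh),np.sin(sh),0])
p1,M1=show(p,M,p+[0,0,.02]-.01*u,M,n=2)
P2=p1-u*.12+[0,0,.05]; p2,M2=show(p1,M1,P2,M,n=8)
P3=np.array([.45,-.12,.25]); W=toolR(40,25); p3,M3=show(p2,M2,P3,W,n=9)
a=np.radians(2.5);cen=np.array([.3825,-.3065]);bx=np.array([np.cos(a),np.sin(a)]);by=np.array([-bx[1],bx[0]])
B=toolR(2.5,10)
P4=np.r_[cen-.04*by-.005*bx,.20]; p4,M4=show(p3,M3,P4,B,n=11)
P5=np.r_[cen-.04*by-.005*bx,.085]; p5,M5=show(p4,M4,P5,B,n=7)
qs=q;w,W0=p,M
for PP,RR in ((P2,M),(P3,W),(P4,B),(P5,B)):
    rv=R.from_matrix(W0.T@RR).as_rotvec()
    for i in range(1,15):
        t=i/14;s=solve(w+(PP-w)*t,W0@R.from_rotvec(rv*t).as_matrix(),qs,reg=1e-3); qs=s.x
    print(np.round(qs,2),s.cost); w,W0=PP,RR
E
```

```text
t 13.62 q [ 0.67   1.331 -1.034  1.983  1.852  0.31   1.173] p [0.602  0.0897 0.0182] rot [-0.4908  0.8017  0.178   0.2911] F [-0.1 -0.1 -0.3] op 0.499
n 2 turn [0.0, 0.0, 0.0]
[[-0.1, -0.03, -0.43], [-0.11, -0.02, -0.44]]
end [0.5986 0.0803 0.0383] err mm [-0.1  0.   0.1] ang 0.0
n 8 turn [0.0, 0.0, 0.0]
[[0.3, -0.08, -0.57], [0.29, -0.08, -0.58], [0.3, -0.08, -0.57], [0.29, -0.08, -0.57], [0.3, -0.08, -0.58], [0.3, -0.08, -0.57], [0.29, -0.08, -0.57], [0.3, -0.08, -0.58]]
end [ 0.5587 -0.033   0.0884] err mm [-0.1 -0.1  0. ] ang 0.0
n 9 turn [0.0038, 0.0045, 0.006]
[[-0.03, 0.25, -0.91], [0.01, 0.24, -0.92], [0.04, 0.21, -0.93], [0.08, 0.18, -0.92], [0.1, 0.16, -0.93], [0.14, 0.13, -0.93], [0.17, 0.11, -0.93], [0.2, 0.08, -0.92], [0.23, 0.04, -0.92]]
end [ 0.45 -0.12  0.25] err mm [ 0. -0.  0.] ang 0.12
n 11 turn [0.0029, 0.0037, 0.0091]
[[0.74, -0.47, -0.14], [0.71, -0.51, -0.12], [0.68, -0.55, -0.1], [0.65, -0.59, -0.06], [0.62, -0.63, -0.04], [0.58, -0.66, -0.02], [0.54, -0.7, 0.01], [0.51, -0.72, 0.04], [0.45, -0.75, 0.06], [0.42, -0.78, 0.08], [0.36, -0.79, 0.11]]
end [ 0.3793 -0.3466  0.2   ] err mm [0.1 0.1 0. ] ang 0.24
n 7 turn [-0.0, -0.0, -0.0001]
[[0.11, 0.0, 0.65], [0.12, 0.0, 0.64], [0.11, 0.0, 0.65], [0.11, 0.0, 0.65], [0.12, 0.0, 0.65], [0.11, 0.0, 0.64], [0.12, 0.0, 0.65]]
end [ 0.3791 -0.3468  0.085 ] err mm [-0.1 -0.1  0. ] ang 0.14
[ 0.97  1.24 -1.16  2.01  1.15  0.39  1.95] 2.2146728373683187e-09
[ 1.19  0.73 -1.27  2.19  0.87  0.5   1.66] 2.1259444978672653e-09
[ 1.3   0.72 -0.95  2.03  0.85  0.65  1.45] 7.744514263504849e-10
[ 1.13  0.87 -0.67  2.12  1.25  0.4   1.11] 1.8835489822560526e-09
```

View pics/w9.png

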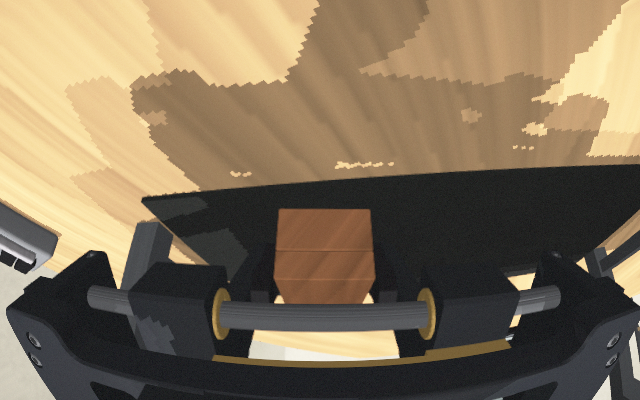

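Emit:
move_arm(turn=[[0, 0, 0], [0, 0, 0], [0, 0, 0], [0, 0, 0], [0, 0, 0], [0, 0, 0], [0, 0, 0], [0, 0, 0], [0, 0, 0], [0, 0, 0]], dp=[[-0.1, -0.03, -0.43], [-0.11, -0.02, -0.44], [0.3, -0.08, -0.57], [0.29, -0.08, -0.58], [0.3, -0.08, -0.57], [0.29, -0.08, -0.57], [0.3, -0.08, -0.58], [0.3, -0.08, -0.57], [0.29, -0.08, -0.57], [0.3, -0.08, -0.58]], jaw=[1, 1, 1, 1, 1, 1, 1, 1, 1, 1])

```text
clock: 14.5
tool_pos: [0.5594, -0.0303, 0.0867]
eef_rot: [-0.491, 0.802, 0.178, 0.291]
contact_force: [0.3, -0.7, -0.7]
opening: 0.5
```

Emit:
move_arm(turn=[[0.0038, 0.0045, 0.006], [0.0038, 0.0045, 0.006], [0.0038, 0.0045, 0.006], [0.0038, 0.0045, 0.006], [0.0038, 0.0045, 0.006], [0.0038, 0.0045, 0.006], [0.0038, 0.0045, 0.006], [0.0038, 0.0045, 0.006], [0.0038, 0.0045, 0.006]], dp=[[-0.03, 0.25, -0.91], [0.01, 0.24, -0.92], [0.04, 0.21, -0.93], [0.08, 0.18, -0.92], [0.1, 0.16, -0.93], [0.14, 0.13, -0.93], [0.17, 0.11, -0.93], [0.2, 0.08, -0.92], [0.23, 0.04, -0.92]], jaw=[1, 1, 1, 1, 1, 1, 1, 1, 1])

```text
clock: 15.25
tool_pos: [0.4499, -0.1164, 0.2489]
eef_rot: [-0.333, 0.918, 0.074, 0.203]
contact_force: [0.5, -0.1, -0.4]
opening: 0.497
```

```bash
python3 log.py
python3 - <<'E'
from plan import *
from plant import r
d=r.snapshot("wrist");cv2.imwrite("pics/w10.png",d["frame"])
p,M,q=now()
a=np.radians(2.5);cen=np.array([.3825,-.3065]);bx=np.array([np.cos(a),np.sin(a)]);by=np.array([-bx[1],bx[0]])
B=toolR(2.5,10)
P4=np.r_[cen-.04*by-.005*bx,.20]; p4,M4=show(p,M,P4,B,n=11)
E
```

```text
t 15.25 q [ 1.167  0.711 -1.241  2.199  0.849  0.472  1.668] p [ 0.4499 -0.1164  0.2489] rot [-0.3333  0.9178  0.0739  0.2029] F [ 0.5 -0.1 -0.4] op 0.497
n 11 turn [0.0028, 0.0036, 0.009]
[[0.74, -0.48, -0.14], [0.72, -0.52, -0.11], [0.69, -0.56, -0.08], [0.66, -0.6, -0.07], [0.62, -0.64, -0.03], [0.59, -0.68, -0.01], [0.55, -0.7, 0.01], [0.5, -0.74, 0.04], [0.47, -0.76, 0.07], [0.41, -0.78, 0.09], [0.38, -0.81, 0.11]]
end [ 0.3792 -0.3467  0.1999] err mm [-0.1 -0.1 -0.1] ang 0.22
```

View pics/w10.png

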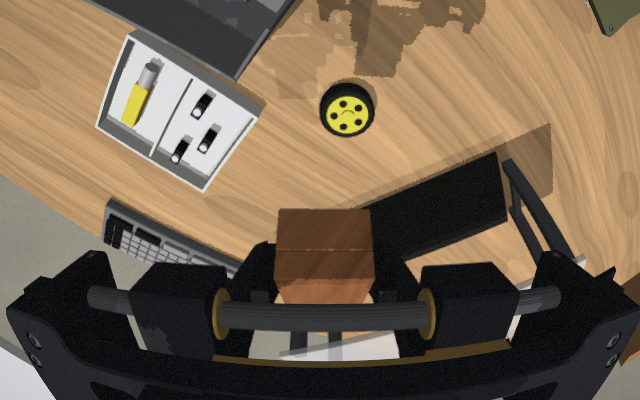

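Emit:
move_arm(turn=[[0.0028, 0.0036, 0.009], [0.0028, 0.0036, 0.009], [0.0028, 0.0036, 0.009], [0.0028, 0.0036, 0.009], [0.0028, 0.0036, 0.009], [0.0028, 0.0036, 0.009], [0.0028, 0.0036, 0.009], [0.0028, 0.0036, 0.009], [0.0028, 0.0036, 0.009], [0.0028, 0.0036, 0.009]], dp=[[0.74, -0.48, -0.14], [0.72, -0.52, -0.11], [0.69, -0.56, -0.08], [0.66, -0.6, -0.07], [0.62, -0.64, -0.03], [0.59, -0.68, -0.01], [0.55, -0.7, 0.01], [0.5, -0.74, 0.04], [0.47, -0.76, 0.07], [0.41, -0.78, 0.09]], jaw=[1, 1, 1, 1, 1, 1, 1, 1, 1, 1])

```text
clock: 16.13
tool_pos: [0.3868, -0.3267, 0.1988]
eef_rot: [-0.051, 0.994, 0.011, 0.099]
contact_force: [-0.3, -0.2, -1.1]
opening: 0.495
```

Emit:
move_arm(turn=[[0.0028, 0.0036, 0.009], [0, 0, 0]], dp=[[0.38, -0.81, 0.11], [0, 0, 0]], jaw=[1, 1])

```text
clock: 16.3
tool_pos: [0.3796, -0.3501, 0.1933]
eef_rot: [-0.02, 0.996, 0.004, 0.087]
contact_force: [0.0, 0.2, -0.9]
opening: 0.498
```

```bash
python3 log.py
python3 - <<'E'
from plan import *
from plant import r
d=r.snapshot("top");crop(d,"t11",310,140,180,180,3)
p,M,q=now()
a=np.radians(2.5);cen=np.array([.3825,-.3065]);bx=np.array([np.cos(a),np.sin(a)]);by=np.array([-bx[1],bx[0]])
B=toolR(2.5,10)
P5=np.r_[cen-.04*by-.005*bx,.08]; p5,M5=show(p,M,P5,B,n=10)
print(np.round(solve(P5,B,q,reg=1e-3).x,2))
E
```

```text
t 16.3 q [ 1.28   0.724 -0.906  2.028  0.832  0.625  1.477] p [ 0.3796 -0.3501  0.1933] rot [-0.0199  0.996   0.0037  0.0869] F [ 0.   0.2 -0.9] op 0.498
n 10 turn [0.0001, 0.0, 0.0]
[[0.08, 0.0, 0.45], [0.09, 0.0, 0.45], [0.08, 0.01, 0.44], [0.09, -0.0, 0.45], [0.08, 0.0, 0.45], [0.09, 0.01, 0.45], [0.08, -0.0, 0.45], [0.09, 0.0, 0.44], [0.08, 0.01, 0.45], [0.09, 0.0, 0.45]]
end [ 0.3792 -0.3467  0.08  ] err mm [-0.1 -0.  -0. ] ang 0.11
[ 1.16  0.9  -0.73  2.12  1.3   0.45  1.06]
```

View pics/t11.png

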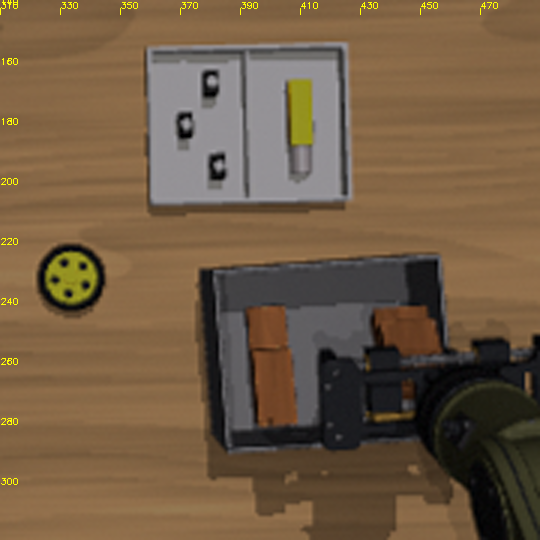

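Emit:
move_arm(turn=[[0, 0, 0], [0, 0, 0], [0, 0, 0], [0, 0, 0], [0, 0, 0], [0, 0, 0], [0, 0, 0], [0, 0, 0], [0, 0, 0], [0, 0, 0]], dp=[[0.08, 0.02, 0.45], [0.09, 0.02, 0.45], [0.08, 0.02, 0.44], [0.09, 0.02, 0.45], [0.08, 0.02, 0.45], [0.09, 0.02, 0.45], [0.08, 0.02, 0.45], [0.09, 0.02, 0.44], [0.08, 0.02, 0.45], [0.09, 0.02, 0.45]], jaw=[1, 1, 1, 1, 1, 1, 1, 1, 1, 1])

```text
clock: 17.18
tool_pos: [0.3805, -0.3391, 0.0808]
eef_rot: [-0.025, 0.996, 0.006, 0.089]
contact_force: [0.4, -0.1, -1.5]
opening: 0.497
```

```bash
python3 log.py
```

```text
t 17.18 q [ 1.077  0.855 -0.588  2.132  1.239  0.325  1.112] p [ 0.3805 -0.3391  0.0808] rot [-0.0249  0.9957  0.0056  0.0892] F [ 0.4 -0.1 -1.5] op 0.497
```

Now I'll release to about 55 mm, lift out and look.

Emit:
move_arm(turn=[[0, 0, 0], [0, 0, 0], [0, 0, 0], [0, 0, 0], [0, 0, 0], [0, 0, 0]], dp=[[0, 0, 0], [0, 0, 0], [0, 0, 0], [0, 0, 0], [0, 0, 0], [0, 0, 0]], jaw=[-0.27, -0.27, -0.27, -0.27, -0.27, -0.27])

```text
clock: 17.68
tool_pos: [0.3805, -0.3409, 0.0821]
eef_rot: [-0.024, 0.996, 0.004, 0.089]
contact_force: [-0.3, 0.3, -0.2]
opening: 0.635
```

Emit:
move_arm(turn=[[0, 0, 0], [0, 0, 0], [0, 0, 0], [0, 0, 0], [0, 0, 0], [0, 0, 0], [0, 0, 0], [0, 0, 0], [0, 0, 0]], dp=[[-0.1, 0, -0.5], [-0.1, 0, -0.6], [-0.1, 0, -0.6], [-0.1, 0, -0.7], [-0.1, 0, -0.7], [-0.1, 0, -0.7], [-0.1, 0, -0.7], [-0.1, 0, -0.7], [-0.1, 0, -0.7]], jaw=[-0.27, -0.27, -0.27, -0.27, -0.27, -0.27, -0.27, -0.27, -0.27])

```text
clock: 18.43
tool_pos: [0.3759, -0.3415, 0.2319]
eef_rot: [-0.024, 0.996, 0.004, 0.089]
contact_force: [0.1, -0.5, -0.7]
opening: 0.634
```

Emit:
move_arm(turn=[[0, 0, 0], [0, 0, 0], [0, 0, 0], [0, 0, 0], [0, 0, 0], [0, 0, 0], [0, 0, 0], [0, 0, 0]], dp=[[0.4, -0.2, -0.6], [0.6, -0.2, -0.4], [0.6, -0.2, -0.2], [0.6, -0.2, 0], [0.6, -0.2, 0], [0.6, -0.2, 0], [0.4, -0.1, 0], [0, 0, 0]], jaw=[-0.27, -0.27, -0.27, -0.27, -0.27, -0.27, -0.27, -0.27])

```text
clock: 19.1
tool_pos: [0.2764, -0.3794, 0.2426]
eef_rot: [-0.022, 0.996, 0.005, 0.088]
contact_force: [-0.6, -0.3, 0.1]
opening: 0.634
```

```bash
python3 log.py
python3 - <<'E'
from h import *
from plant import r
for n in("scene","top"):
    d=r.snapshot(n);cv2.imwrite(f"pics/{n}12.png",d["frame"])
    d0=ld(n+"0")
    print(n,[ (np.abs(d["frame"][a:b,c:e].astype(int)-d0["frame"][a:b,c:e]).mean().round(2)) for a,b,c,e in (((220,255,262,295),(70,125,272,325)) if n=="scene" else ((218,246,320,348),(172,222,205,256)))])
    crop(d,n+"12c",*((200,210,200,190,3) if n=="scene" else (310,140,180,180,3)))
E
```

```text
t 19.1 q [ 1.604  0.642 -1.061  2.069  0.698  0.705  1.758] p [ 0.2764 -0.3794  0.2426] rot [-0.0221  0.9959  0.0047  0.0876] F [-0.6 -0.3  0.1] op 0.634
scene [np.float64(2.64), np.float64(2.92)]
top [np.float64(2.7), np.float64(3.1)]
```

View pics/scene12.png

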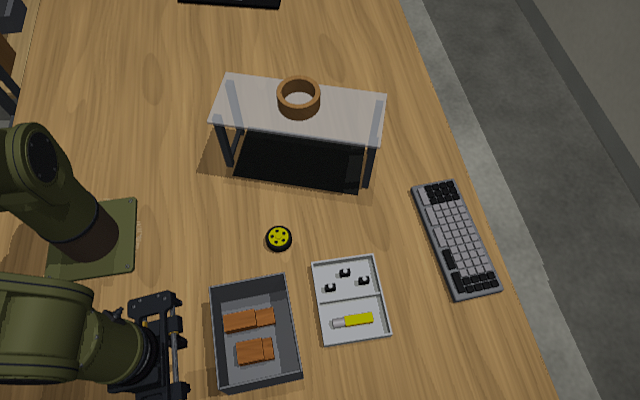

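View pics/top12c.png

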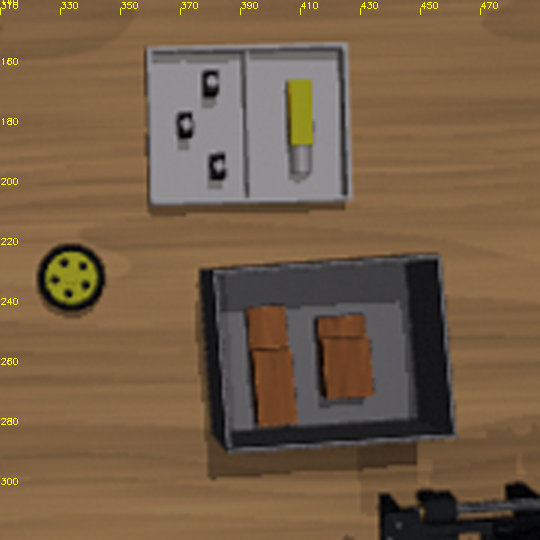

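Both offcuts lie flat in the bin, the mat is empty, and the wheel and tape have not moved. I'm handing in.

Run:
```python
from plant import r
print(r.finish_job())
```

```text
the job is handed in; nothing more can be done
None
```

Both offcuts are in the deep grey bin, lying flat side by side, with the gripper clear of them. I took the long one first, reaching in at a 35° lean, then the short one at 40° to keep the gripper body off the shelf leg. The job was handed in at about 19 s.

**Last checks:** the final scene and top pictures show the mat empty and both blocks in the bin. The wheel and the tape look where they were at the start. Measured tool forces were under 2 N at every reading, and the last showed nothing touching the gripper.

**Departures from plan:** two moves stopped short of their commanded depth. The first lowering into the bin ended about 20 mm high, so the long offcut dropped a little farther than planned but still landed flat. The approach to the short offcut ended about 10 mm short, which I corrected before closing the fingers.

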